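# Close the hinged pipe clamp and pin it

## Robot

A 6-joint arm with a two-finger parallel gripper is mounted at the origin on the work surface. World frame = base frame: x ahead of the robot, y to its left, z up, the work surface at z = 0. Lengths are in mm, angles in rad, forces in N, time in s.
With the tool pointing down it reaches from about 325 to 750 mm from the base axis. Payload 7.6 kg.
Tool frame: the origin (TCP) lies at the very end of the fingers, on their centre line; the grasp point (between the pads) lies 19 mm behind it; z points along the fingers, y is the direction in which the jaws open and shut (so a half turn about z gives the same grasp; the last joint's range is limited). The gripper opens to 85 mm and grips with 20 to 120 N. Pads are 22 mm wide; open, the fingers measure 114 mm over their backs; the gripper's body (76 mm by 85 mm) begins 54 mm behind the grasp point. The pads swing forward as they close: fully open they stand 13 mm farther back than shut.
Start: joints at [1.145, 0.052, 1.401, -0, 1.689, -0.07], TCP at [182.864, 492.145, 231.323] pointing down, gripper open.
Joint ranges: [-2.9, 2.9], [-0.91, 2.17], [0.12, 2.37], [-1.06, 4.2], [0.26, 2.73], [-2.93, 2.93]. Speed limits (rad/s): [2.57, 2.57, 3.01, 3.14, 3.14, 3.14].

## Interface

Orientations are given as a unit quaternion [x, y, z, w].
In Python, from cell import manip gives the robot as it stands.
- The arm moves only by the tool apply_moves, never from a script. Its argument "increments" is a list of rows, each a list of 7 numbers: the shift along the tool's x, y, z in mm, then the turn, a rotation vector about the tool's x, y, z in degrees, then the finger opening in mm, from 0 to 85.4. In form: [[tx, ty, tz, wx, wy, wz, grip], ...]. A call has 1 to 20 rows; each row is the pose to reach, as a shift and turn from the pose commanded when the call began, along the tool's axes at that moment; what a row does not reach only later rows make up. A row lasts 1/12 s, in which the tool goes at most 41.7 mm and 7.16 degrees, less where a joint would pass 70% of its speed; a pose out of reach is approached as far as the arm can. A call with a gripper value outside its range is refused whole. The fingers move at their own pace and stop on an object; the grip force is fixed at half the most. Time passes only in rows, so rows that repeat a pose let the fingers close. It gives the time, the measured TCP pose, the force and the opening at its end, in the units of the state.
- manip.state(): the state, without advancing time (a new reading comes with each control period).
- manip.snapshot(name): name is "scene" or "top"; returns a dict with "image" (384x512x3 uint8, red, green, blue), "range_z" (384x512 float32, mm along the optical axis (not along the pixel's ray), 0 where there is no reading), "fx", "fy", "cx", "cy" (pixels), "k1" (the pictures are not rectified: a ray, as slopes to the right and down, at radius r is drawn at 1 + k1 r^2 times it, then the intrinsics apply), "view" (4x4, takes a point from world to camera coordinates). Camera axes: x right, y down, z forward; pixel columns grow to the right and rows downward; lengths in mm; the calibration is good to about 2 mm. A picture is of the moment at which its call begins.
- manip.close_job(): hands the job in, once; it reports no verdict.
The state is a dict: "time_s": time; "joint_pos": joint angles; "qvel": joint speeds; "tau": joint torques, N m; "tool_pos": TCP position; "ee_rot": TCP orientation; "force": force on the tool from outside, world axes, zero at the start; "ft_torque": the same for the moment, N m; "gripper_width": opening from 0.0 (shut) to 1.0 (fully open).
Only numpy, scipy, OpenCV 4.12 (cv2) and the standard library are available. Lean on these libraries where they do the work, as an engineer would, in place of code of your own. Each camera call takes 0.05 s, during which the arm holds its last target.

## Task

Swing the hinged half of the pipe clamp shut around the upright pipe so that its eye lies between the two lugs, then thread the long pin with the red knob down through lug, eye and lug until its collar sits fully home on the upper lug, and let go. The eye's hole seldom lines up at once: work the clamp half until you feel the pin drop in, and never force the pin against the clamp. Leave the short black pin, the strap and the coupling where they are.

Things in the scene. Friction and masses are not known exactly. Their poses are not given: they have to be found in the camera images.
- clamp: Fixed steel pipe stand; origin on the upright pipe's axis at bench level. Base plate x -75..140, y +-75, 8 mm thick. Pipe 80 mm across, top at z 145. Column 40 x 40 mm at x 105, top at z 132. Pipe clamp z 75..126: fixed half on the +x side, swinging half on the -x side. Bench is z 0, all in mm.
- hole (a point): Centre of the upper lug's hole on its top face, at (0, -75, 126) mm in the clamp's frame. Two fixed lugs, upper z 110..126, lower z 75..91, each with an upright through hole 13 mm across on this axis; in plan both span x -18..56, y -93..-57. The gap between them, 19 mm, is open to -x and closed by a back plate at x 48. The eye plate enters it, 1.5 mm of air above and below.
- low_hole (a point): Centre of the lower lug's hole on its top face, 35 mm straight below hole. The eye plate, 16 mm thick with a hole 13 mm across, belongs just above this point; its top face is then 17.5 mm below hole.
- hinge (a point): Point on the upright hinge axis of the swinging half, at (0, 70, 100.5) mm in the clamp's frame. The eye's hole is about 145 mm from this axis, the pinching point of the pull tab 96 mm.
- band (a joint): Angle of the swinging half, rad, -0.08 to 1.3. It grows as it opens, clockwise from above, free end going to the clamp's -x. Friction 0.12 N m (about 1.3 N at the tab): it stays where left. Near 0 the eye lies between the lugs, but the eye plate is slotted and screwed on tight up to 10 mm off along the swing, so the angle where the holes line up is unmeasured, anywhere in -0.07..0.07.
- tab (a point): Pinching point of the pull tab, an upright plate on the outside of the swinging half: 8 mm thick, 30 mm out from the band, 40 mm tall, top 132.5 mm above the bench. This point is 11 mm below its top and 12 mm in from its end. At band 0 it is at (-66, 0, 121.5) mm in the clamp's frame and the tab's flat faces look along +-y, the way to pinch; it turns with the band about hinge.
- free_end (a point): Middle of the swinging half's free end, 121 mm from the hinge axis, 100.5 mm above the bench, where the eye plate is screwed on. The plate reaches 26 mm from its hole's centre to either side along the swing, so with band within 0.085 of 0 a pin put in the upper lug rests on the plate unless it meets the hole.
- pin: The long pin, about 110 g, upright in a hole of the wooden block, tip 15 mm above the bench. Origin at the tip, z towards the knob. Steel shank 12 mm across, 70 mm long, its last 3 mm tapering to 10 mm; collar 26 mm across, 4 mm thick; red knob 18 mm across, 38 mm tall, to grip. 112 mm in all. Put in the upper lug's hole and let go it stays up, tip resting on the eye plate.
- pin_seat (a point): Centre of the underside of the long pin's collar, 70 mm up from its tip. Fully home it is at hole.
- pin_knob (a point): Middle of the red knob's height, 93 mm up from the tip, on the pin's axis.
- rack: Fixed wooden block 60 x 160 x 60 mm, origin at the centre of its underside; two upright holes 13 mm across and 45 mm deep at y = -45 and +45 mm, one for each pin (which is where changes).
- short_pin: The short pin, same shape but shank 40 mm and knob black; its collar rests on the block. Bystander; origin at its tip.
- strap: Loose two-hole steel pipe strap, 93 x 22 x 26 mm, lying on the bench. Bystander.
- coupling: Loose aluminium coupling ring, 44 mm across, 40 mm tall, standing on the bench. Bystander.

How it is judged:
By the outcome, as a careful person would: the job done as asked, in the order asked, and still so for the second after the job is handed in, with the robot touching nothing.
It also fails if it takes over 72 s, if anything falls off the work surface, if the arm or the gripper's body presses on something with over 40 N, if the wrist force passes 120 N, or if a joint passes its speed limit or range.

## Working session

There is one attempt and no reset: what is moved stays moved. The work goes in short steps, Python scripts to look and compute and a tool call to move; the robot and the scene stay as the last step left them, time stands still between calls to the robot, and variables do not carry over. Pictures are saved under pics/ and viewed, and the job is handed in when it is done.

Besides the shell and the picture viewer there is one more tool, called after "Emit:" in YAML: its name, and indented under it one key for each argument. apply_moves: Moves the arm, as the interface text tells. Its arguments: {"type":"object","properties":{"increments":{"type":"array","items":{"type":"array","items":{"type":"number"}}}},"required":["increments"]}

```bash
ls; mkdir -p pics; cat > h.py <<'E'
import numpy as np, cv2
from cell import manip
def snap(n):
    s=manip.snapshot(n); return s
def save(s,f,scale=1.5,crop=None):
    im=cv2.cvtColor(s["image"],cv2.COLOR_RGB2BGR)
    if crop: im=im[crop[1]:crop[3],crop[0]:crop[2]]
    cv2.imwrite(f,cv2.resize(im,None,fx=scale,fy=scale,interpolation=cv2.INTER_CUBIC))
def ray(s,u,v):
    x=(u-s["cx"])/s["fx"]; y=(v-s["cy"])/s["fy"]
    a,b=x,y
    for _ in range(20):
        r2=a*a+b*b; a,b=x/(1+s["k1"]*r2),y/(1+s["k1"]*r2)
    V=np.array(s["view"]); R=V[:3,:3]; t=V[:3,3]
    return -R.T@t, R.T@np.array([a,b,1.0]), 
def onplane(s,u,v,z):
    c,d=ray(s,u,v); return c+d*(z-c[2])/d[2]
def bydepth(s,u,v):
    c,d=ray(s,u,v); return c+d*s["range_z"][int(round(v)),int(round(u))]
def proj(s,p):
    V=np.array(s["view"]); q=V[:3,:3]@np.array(p)+V[:3,3]
    a,b=q[0]/q[2],q[1]/q[2]; k=1+s["k1"]*(a*a+b*b)
    return s["fx"]*a*k+s["cx"], s["fy"]*b*k+s["cy"]
def cloud(s):
    H,W=s["range_z"].shape
    v,u=np.mgrid[0:H,0:W].astype(float)
    x=(u-s["cx"])/s["fx"]; y=(v-s["cy"])/s["fy"]; a,b=x.copy(),y.copy()
    for _ in range(20):
        r2=a*a+b*b; a,b=x/(1+s["k1"]*r2),y/(1+s["k1"]*r2)
    Z=s["range_z"]; P=np.stack([a*Z,b*Z,Z],-1)
    V=np.array(s["view"]); P=(P-V[:3,3])@V[:3,:3]; P[Z==0]=np.nan
    return P
E
python3 - <<'E'
from h import *
for n in("scene","top"):
    s=snap(n); save(s,f"pics/{n}0.png"); print(n,s["fx"],s["k1"],ray(s,256,192))
st=manip.state(); print({k:np.round(v,3) for k,v in st.items()})
E
```

```text
pics
scene 367.15610461414786 -0.05662227365980786 (array([ 965.36172204, -237.22239885,  571.24500847]), array([-0.66472925,  0.3460328 , -0.66237908]))
top 442.854490649254 0.05034228499146107 (array([418.50776866, -11.25623772, 898.20419959]), array([ 0.13359679,  0.01245405, -0.99101032]))
{'time_s': np.float64(0.1), 'joint_pos': array([ 1.145,  0.053,  1.402, -0.   ,  1.689, -0.07 ]), 'qvel': array([-0.   ,  0.001, -0.003,  0.001, -0.001, -0.001]), 'tau': array([ 1.0000e-03, -3.8258e+01, -3.6099e+01, -0.0000e+00,  5.0000e-03,
        0.0000e+00]), 'tool_pos': array([182.754, 491.895, 230.571]), 'ee_rot': array([ 0.177,  0.984, -0.001, -0.   ]), 'force': array([ 0.051, -0.239,  0.297]), 'ft_torque': array([-0.024, -0.029,  0.007]), 'gripper_width': np.float64(1.0)}
```

View pics/scene0.png

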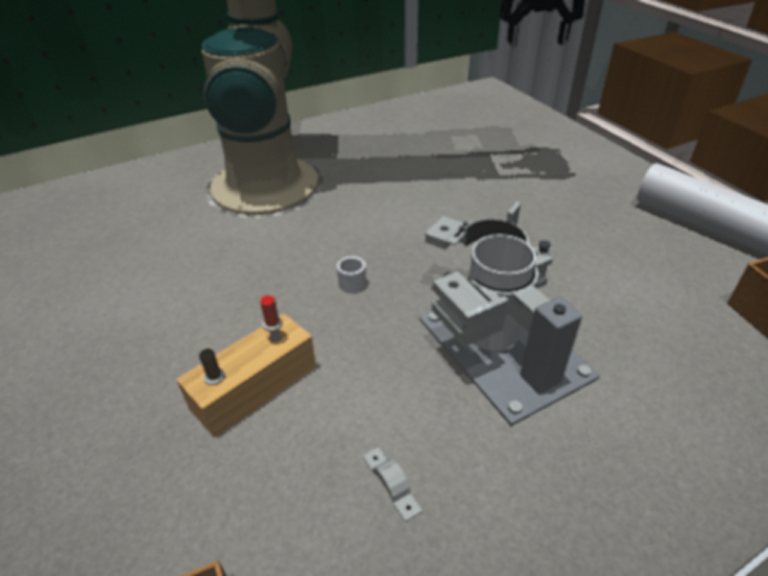

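View pics/top0.png

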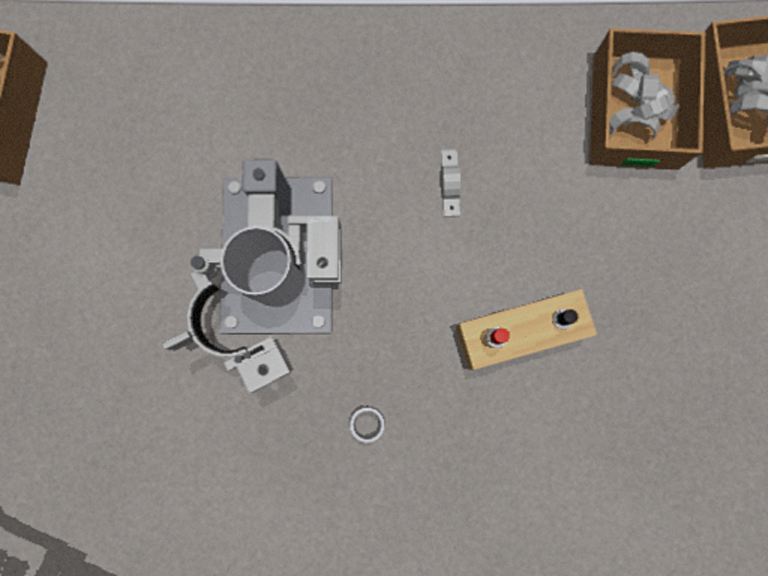

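```bash
python3 - <<'E'
from h import *
s=snap("top"); save(s,"pics/topc.png",5,(100,95,240,265)); 
c=snap("scene"); save(c,"pics/scc.png",5,(270,125,400,240))
def p(n,u,v,z): print(n,np.round(onplane(s,u/1.5,v/1.5,z),1),np.round(bydepth(s,u/1.5,v/1.5),1))
p("hole",322,262,126);p("eye",263,370,108.5);p("knob",501,336,127);p("hinge",199,263,126);p("col",260,174,132);p("tab",178,341,132.5);p("pipec",257,262,145)
np.savez("t0.npz",**s)
im=s["image"].astype(int); P=cloud(s)
m=((im[...,0]>120)&(im[...,1]<60)&(im[...,2]<60)).astype(np.uint8)
n,l,st,ce=cv2.connectedComponentsWithStats(m)
for i in range(1,n): print(st[i],ce[i],np.round(onplane(s,*ce[i],127),1))
im=c["image"].astype(int)
m=((im[...,0]>100)&(im[...,1]<60)&(im[...,2]<60)).astype(np.uint8)
n,l,st,ce=cv2.connectedComponentsWithStats(m)
for i in range(1,n): print("sc",st[i],ce[i],np.round(onplane(c,*ce[i],108),1))
E
```

```text
hole [553.   71.9 126. ] [559.4  75.8  89.4]
eye [426.2 140.8 108.5] [427.2 161.9  -0.9]
knob [ 467.4 -137.3  127. ] [ 467.4 -137.4  126.6]
hinge [550.7 216.7 126. ] [549.6 214.8 132.4]
col [657.4 146.9 132. ] [656.2 146.1 135.8]
tab [458.5 234.9 132.5] [458.4 234.7 133. ]
pipec [549.2 144.6 145. ] [572.4 172.3  10.8]
[330 220   2   3   3] [330.33333333 221.        ] [ 472.6 -131.1  127. ]
[335 220   1   1   1] [335. 220.] [ 474.4 -139.2  127. ]
[337 221   2   3   4] [337.5 222. ] [ 470.9 -143.4  127. ]
[330 225   3   3   4] [330.75 226.25] [ 463.5 -131.7  127. ]
[337 226   1   1   1] [337. 226.] [ 464.  -142.5  127. ]
[334 228   1   1   1] [334. 228.] [ 460.5 -137.2  127. ]
sc [174 198   9   6  41] [177.92682927 200.58536585] [ 450.8 -133.8  108. ]
```

View pics/topc.png

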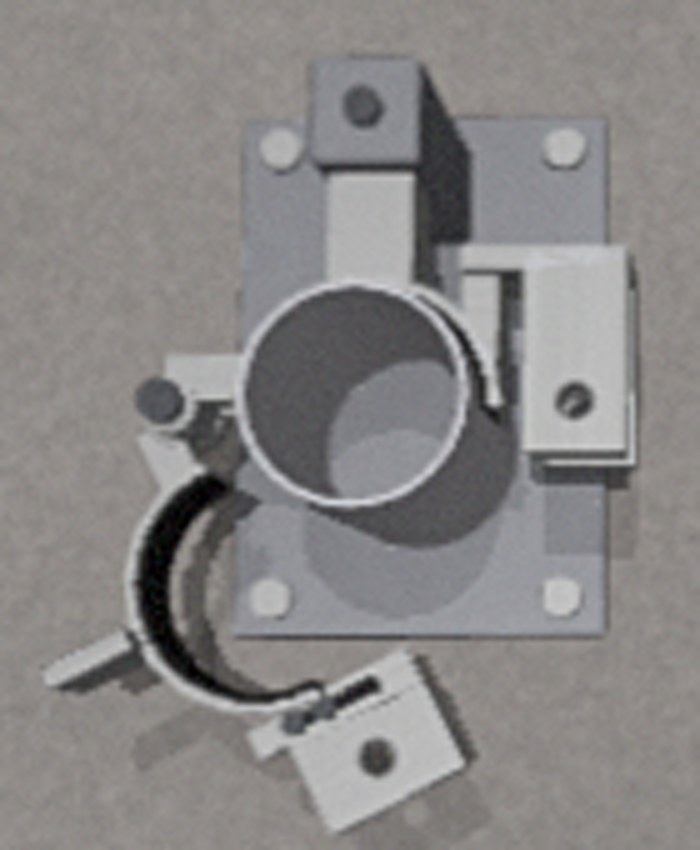

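View pics/scc.png

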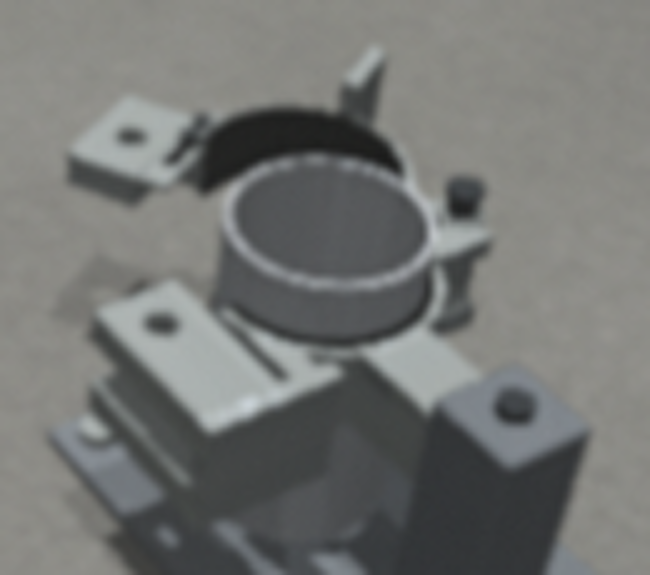

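```bash
cat >> h.py <<'E'
def blob_dark(s,u,v,z,win=6,name=""):
    im=cv2.cvtColor(s["image"],cv2.COLOR_RGB2GRAY).astype(float)
    u0,v0=int(round(u)),int(round(v)); w=im[v0-win:v0+win+1,u0-win:u0+win+1]
    W=np.clip(np.percentile(w,70)-w-15,0,None)
    n,l=cv2.connectedComponents((W>0).astype(np.uint8)); 
    k=l[win,win]; W=W*(l==k) if k else W
    yy,xx=np.mgrid[-win:win+1,-win:win+1]
    uu,vv=u0+(W*xx).sum()/W.sum(),v0+(W*yy).sum()/W.sum()
    p=onplane(s,uu,vv,z); print(name,round(uu,2),round(vv,2),(W>0).sum(),np.round(p,1)); return p
E
python3 - <<'E'
from h import *
s=snap("top"); c=snap("scene")
f=lambda U,V:((U+.5)/5-.5+100,(V+.5)/5-.5+95)
g=lambda U,V:((U+.5)/5-.5+270,(V+.5)/5-.5+125)
blob_dark(s,*f(574,400),126,5,"hole top")
blob_dark(c,*g(162,323),126,5,"hole scene")
blob_dark(s,*f(376,757),108.5,5,"eye top")
blob_dark(c,*g(131,137),108.5,5,"eye scene")
blob_dark(s,*f(362,106),132,5,"col top")
blob_dark(c,*g(515,405),132,5,"col scene")
def red(s,z,n):
    hsv=cv2.cvtColor(s["image"],cv2.COLOR_RGB2HSV).astype(int)
    m=(((hsv[...,0]<6)|(hsv[...,0]>174))&(hsv[...,1]>150)&(hsv[...,2]>60)).astype(np.uint8)
    k,l,st,ce=cv2.connectedComponentsWithStats(m); i=1+np.argmax(st[1:,4]); print(n,st[i],ce[i],np.round(onplane(s,*ce[i],z),1))
    return l==i
m=red(s,127,"red top"); red(c,108,"red sc")
P=cloud(s); q=P[m&(P[...,2]>115)]; print(q[:,2].max(),np.median(q,0), (q[q[:,2]>124].min(0)+q[q[:,2]>124].max(0))/2)
# pipe rim
q=P[(P[...,2]>139)&(P[...,2]<150)&(abs(P[...,0]-549)<60)&(abs(P[...,1]-145)<60)]
A=np.c_[2*q[:,:2],np.ones(len(q))]; b=(q[:,:2]**2).sum(1); x=np.linalg.lstsq(A,b,rcond=None)[0]; print("pipe",x[:2],np.sqrt(x[2]+x[0]**2+x[1]**2),len(q),np.median(q[:,2]))
# tab top cloud
for z in(132.5,):
  q=P[(abs(P[...,2]-z)<4)&(abs(P[...,0]-460)<40)&(abs(P[...,1]-235)<40)]; print("tab",len(q),q.min(0),q.max(0),q.mean(0))
# rim via 2D: outer edge of white ring
g_=cv2.cvtColor(s["image"],cv2.COLOR_RGB2GRAY)
E
```

```text
hole top 214.55 174.57 55 [553.2  72.1 126. ]
hole scene 301.91 189.34 43 [553.3  72.9 126. ]
eye top 174.9 246.17 61 [427.  141.6 108.5]
eye scene 295.8 151.86 31 [427.2 142.1 108.5]
col top 172.3 116.22 60 [657.  148.7 132. ]
col scene 372.43 206.23 62 [655.8 151.1 132. ]
red top [327 219  12  10  90] [333.01111111 223.53333333] [ 468.2 -135.6  127. ]
red sc [174 197   9   8  56] [177.89285714 200.53571429] [ 450.6 -133.8  108. ]
131.12143030619683 [ 468.96961318 -136.94320579  127.67511137] [ 468.26137493 -137.16256508  127.97297387]
pipe [551.45421304 146.68355615] 38.7315596096863 290 145.19081289848947
tab 87 [450.37514229 223.35066346 128.89239571] [469.41935974 252.26201404 135.52832478] [460.15249649 237.80349028 132.95387367]
```

```bash
python3 - <<'E'
from h import *
s=snap("top"); c=snap("scene")
P=cloud(s)
u0,v0,u1,v1=100,205,140,240
m=(abs(P[...,2]-132.5)<6); mm=np.zeros_like(m); mm[v0:v1,u0:u1]=m[v0:v1,u0:u1]
ys,xs=np.nonzero(mm); q=np.array([onplane(s,x,y,132.5)[:2] for x,y in zip(xs,ys)])
print(len(q)); r=cv2.minAreaRect(q.astype(np.float32)); print("depth rect",r, cv2.boxPoints(r))
g=cv2.cvtColor(s["image"],cv2.COLOR_RGB2GRAY)
print(g[222:236,106:130])
save(s,"pics/tabc.png",14,(100,205,150,245))
save(c,"pics/tabs.png",14,(325,125,365,155))
E
```

```text
93
depth rect ((460.4182434082031, 237.65133666992188), (8.635695457458496, 31.825790405273438), 27.497867584228516) [[449.24097 249.7729 ]
 [463.93542 221.54253]
 [471.59552 225.52977]
 [456.90106 253.76015]]
[[137 142 140 139 141 143 142 137 144 138 131 132 136 137 135 155 169 179
  171 108  66 131 177 115]
 [140 139 139 137 140 142 138 138 135 134 131 133 132 158 172 175 178 178
  185 155  87  72 124 118]
 [138 137 134 134 140 140 141 139 137 137 135 151 171 175 176 178 183 186
  189 163  96  61 128 174]
 [140 136 134 136 141 141 134 137 137 172 173 174 177 178 180 184 182 168
  125  95  67  64 126 184]
 [135 141 147 138 137 141 135 172 171 177 176 178 182 183 184 171 127  94
   67  67  61  57  89 172]
 [141 143 143 141 139 173 172 177 179 177 181 182 183 173 134  99  68  58
   64  64  63  61  70 137]
 [142 142 125 147 168 176 177 177 181 185 186 176 135 101  77  61  61  63
   67  62  67  72  82  97]
 [143 148 153 171 176 177 179 182 186 171 134 107  66  55  61  56  61  65
   69  73  86  88  88  87]
 [144 140 145 180 179 182 184 169 131 102  71  59  60  66  61  72  71  77
   82  85  89  91  93  83]
 [140 140 146 176 180 165 129  92  69  63  62  63  62  62  75  99 131 133
   97  84  81  85  92  83]
 [141 143 143 143 129  97  75  64  68  64  56  72  72 101 127 138 138 139
  104  92  85  90  93  92]
 [143 144 142 139 137 133 113 116 120 101  92 106 127 134 138 139 140 143
  132 131 105  95 128 135]
 [138 136 143 138 142 138 133 139 137 139 139 141 140 137 140 140 136 140
  145 141 135 130 140 141]
 [143 137 141 144 135 138 135 137 141 141 142 140 138 135 140 137 138 140
  134 136 136 138 135 138]]
```

View pics/tabc.png

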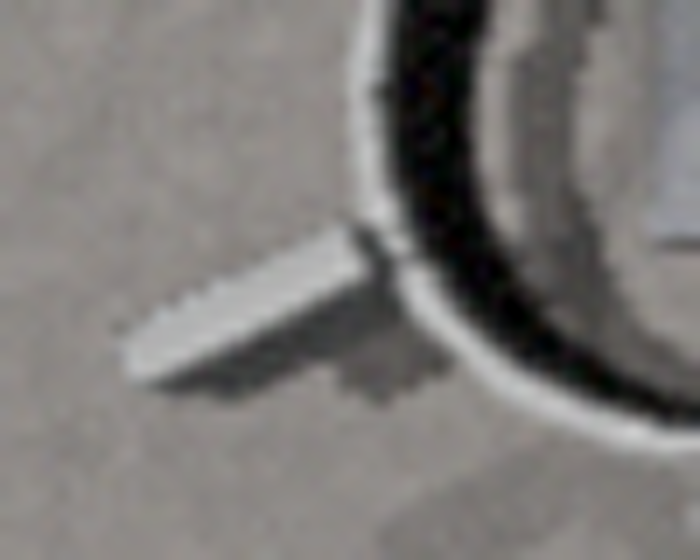

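```bash
python3 - <<'E'
from h import *
s=snap("top")
g=cv2.cvtColor(s["image"],cv2.COLOR_RGB2GRAY)
m=np.zeros_like(g); m[220:234,104:126]=(g[220:234,104:126]>156)
n,l,st,ce=cv2.connectedComponentsWithStats(m); i=1+np.argmax(st[1:,4]); print(st[i])
ys,xs=np.nonzero(l==i); q=np.array([onplane(s,x,y,132.5)[:2] for x,y in zip(xs,ys)])
r=cv2.minAreaRect(q.astype(np.float32)); print(r)
c=q.mean(0); w,V=np.linalg.eigh(np.cov((q-c).T)); d=V[:,1]; d*=np.sign(d[1]); print("mean",c,"dir",d,"ext",((q-c)@d).min(),((q-c)@d).max(), "w",np.sqrt(12*w))
end=c+d*((q-c)@d).max()+d*1.0
pinch=end-12*d
hinge=np.array([549.9,216.9])
th=np.arctan2(*(np.array([549.9,216.9])-[551.5,146.7])[::-1]) -np.pi/2
print("end",end,"pinch",pinch,"R",np.linalg.norm(pinch-hinge),"yaw",th)
yaw=.025
a=lambda v:np.arctan2(v[1],v[0])
z=np.array([-66,-70]); print("band from pinch", (a(z)+yaw)-a(pinch-hinge), "from dir",(np.pi+yaw)-a(d))
hole=np.array([553.2,72.4]); eye=np.array([427,141.8]); 
print("eye rot needed",a(hole-hinge)-a(eye-hinge), np.linalg.norm(hole-hinge),np.linalg.norm(eye-hinge))
nn=np.array([d[1],-d[0]]); print("tab normal deg",np.degrees(a(nn)))
st=manip.state(); print(st["tool_pos"],st["ee_rot"])
E
```

```text
[109 221  17  11  68]
((460.2650451660156, 238.79005432128906), (6.282062530517578, 29.47283363342285), 27.506328582763672)
mean [460.24218474 238.4496182 ] dir [-0.46583287  0.88487272] ext -14.431539594246006 15.033940764004793 w [ 6.79808638 30.06063571]
end [452.77304802 252.63761499] pinch [458.36304252 242.01914234] R 94.9209455093246 yaw 0.02278807738309907
band from pinch -5.1755613098101785 from dir 1.1112207118044712
eye rot needed 1.0451132387283188 144.53767674900547 144.02923314383088
tab normal deg 27.764137593907673
[182.85772232 492.11044507 231.24798533] [ 1.76967715e-01  9.84216656e-01 -3.61223864e-05 -3.20300330e-06]
```

```bash
cat >> h.py <<'E'
from scipy.spatial.transform import Rotation as Ro
def goto(x,y,z,deg=None):
    """tool-frame shift and wz to reach TCP xyz with tool y-axis at deg (world, mod 180), tool straight down"""
    st=manip.state(); R=Ro.from_quat(st["ee_rot"]); M=R.as_matrix()
    sh=M.T@(np.array([x,y,z])-st["tool_pos"])
    cur=np.degrees(np.arctan2(M[1,1],M[0,1]))
    if deg is None: deg=cur
    d=(deg-cur+90)%180-90
    tgt=cur+d
    ya=np.array([np.cos(np.radians(tgt)),np.sin(np.radians(tgt)),0]); za=np.array([0,0,-1.]); xa=np.cross(ya,za)
    rv=Ro.from_matrix(M.T@np.c_[xa,ya,za]).as_rotvec(degrees=True)
    print("t",round(st["time_s"],2),"pos",np.round(st["tool_pos"],1),"ydeg",round(cur,2),"F",np.round(st["force"],1),"w",round(85.4*st["gripper_width"],1),"shift",np.round(sh,1),"rot",np.round(rv,2))
E
python3 -c "
from h import *
goto(458.4,242,180,27.8)"
```

```text
t 0.45 pos [182.9 492.1 231.2] ydeg 69.61 F [-0.2  0.8 -0.3] w 85.6 shift [-345.4 -138.5   51.3] rot [-0.    0.   41.81]
```

Emit:
apply_moves:
  increments:
    - [-30, -12, 4, 0, 0, 4, 40]
    - [-60, -24, 8, 0, 0, 8, 40]
    - [-95, -38, 14, 0, 0, 12, 40]
    - [-130, -52, 20, 0, 0, 16, 40]
    - [-165, -66, 25, 0, 0, 20, 40]
    - [-200, -80, 30, 0, 0, 24, 40]
    - [-235, -94, 35, 0, 0, 28, 40]
    - [-270, -108, 40, 0, 0, 32, 40]
    - [-305, -122, 45, 0, 0, 36, 40]
    - [-330, -132, 50, 0, 0, 40, 40]
    - [-345.4, -138.5, 51.3, 0, 0, 41.8, 40]
    - [-345.4, -138.5, 51.3, 0, 0, 41.8, 40]
    - [-345.4, -138.5, 51.3, 0, 0, 41.8, 40]

```text
time_s: 1.53
tool_pos: [458.6, 241.6, 179.8]
ee_rot: [0.517, 0.856, -0.0, -0.0]
force: [-0.0, 0.1, -0.4]
gripper_width: 0.468
```

```bash
python3 -c "
from h import *
goto(458.4,242,103,27.8)
s=snap('top');save(s,'pics/t1.png',4,(80,150,230,280));c=snap('scene');save(c,'pics/s1.png',4,(260,60,420,200))"
```

```text
t 1.53 pos [458.6 241.6 179.8] ydeg 27.76 F [-0.   0.1 -0.4] w 40.0 shift [ 0.5  0.1 76.8] rot [-0.03 -0.02 -0.04]
```

View pics/t1.png

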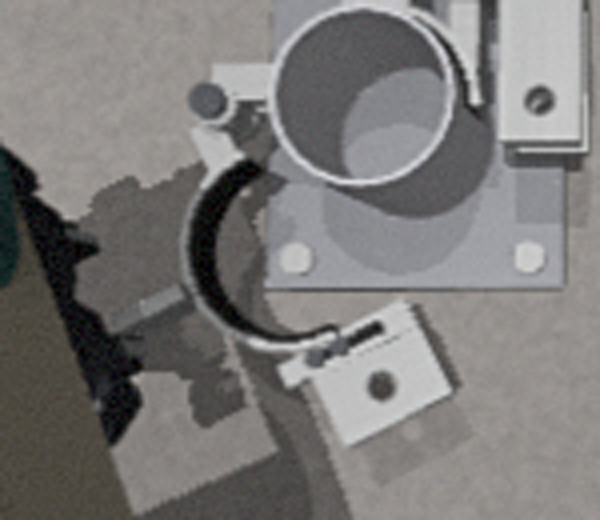

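View pics/s1.png

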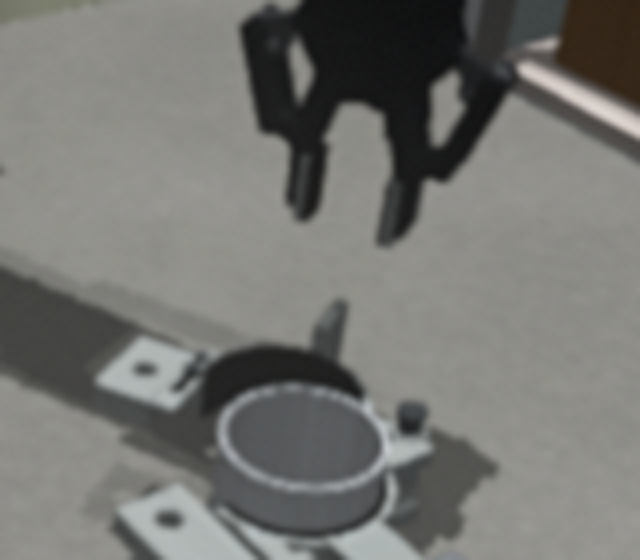

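The scene view shows the open fingers straddling the tab (tab at about 335,330 in the crop, fingers at 305 and 395). In the top view the tab stands clear under the gripper. Next I go down and pinch.

Emit:
apply_moves:
  increments:
    - [0, 0, 20, 0, 0, 0, 40]
    - [0, 0, 40, 0, 0, 0, 40]
    - [0, 0, 60, 0, 0, 0, 40]
    - [0, 0, 72, 0, 0, 0, 40]
    - [0, 0, 76, 0, 0, 0, 40]
    - [0, 0, 76, 0, 0, 0, 40]

```text
time_s: 2.13
tool_pos: [457.7, 242.4, 103.5]
ee_rot: [0.516, 0.857, -0.001, -0.0]
force: [-0.5, -0.0, 0.7]
gripper_width: 0.468
```

Emit:
apply_moves:
  increments:
    - [0, 0, 0, 0, 0, 0, 20]
    - [0, 0, 0, 0, 0, 0, 10]
    - [0, 0, 0, 0, 0, 0, 4]
    - [0, 0, 0, 0, 0, 0, 2]
    - [0, 0, 0, 0, 0, 0, 2]
    - [0, 0, 0, 0, 0, 0, 2]

```text
time_s: 2.63
tool_pos: [459.1, 242.6, 105.5]
ee_rot: [0.516, 0.856, 0.001, 0.001]
force: [-0.2, 1.0, 6.0]
gripper_width: 0.083
```

```bash
cat >> h.py <<'E'
def arc(b,n,hinge=(549.9,216.9)):
    """tool-frame rows to turn the tool by b rad (ccw +) about hinge"""
    st=manip.state(); M=Ro.from_quat(st["ee_rot"]).as_matrix(); p=st["tool_pos"]; h=np.array([*hinge,p[2]])
    for k in range(1,n+1):
        a=b*k/n; R=Ro.from_rotvec([0,0,a]).as_matrix(); q=h+R@(p-h)
        print([float(x) for x in np.round(M.T@(q-p),1)], round(-np.degrees(a),2))
E
python3 -c "
from h import *
goto(458.4,242,103,27.8)
p=manip.state()['tool_pos'];print(np.hypot(p[0]-549.9,p[1]-216.9))
arc(0.95,16)"
```

```text
t 2.63 pos [459.1 242.6 105.5] ydeg 27.84 F [-0.2  1.   6. ] w 7.0 shift [-0.2 -0.9  2.5] rot [ 0.17 -0.01  0.04]
94.3620585757042
[-4.2, -3.7, -0.0] -3.4
[-8.6, -7.2, -0.0] -6.8
[-13.1, -10.5, -0.0] -10.21
[-17.9, -13.4, -0.0] -13.61
[-22.8, -16.1, -0.1] -17.01
[-27.9, -18.4, -0.1] -20.41
[-33.1, -20.5, -0.1] -23.81
[-38.4, -22.2, -0.1] -27.22
[-43.9, -23.6, -0.1] -30.62
[-49.4, -24.7, -0.1] -34.02
[-54.9, -25.5, -0.1] -37.42
[-60.5, -25.9, -0.1] -40.82
[-66.1, -26.0, -0.1] -44.23
[-71.7, -25.8, -0.1] -47.63
[-77.3, -25.3, -0.1] -51.03
[-82.8, -24.4, -0.1] -54.43
```

Emit:
apply_moves:
  increments:
    - [-4.2, -3.7, 0, 0, 0, -3.4, 2]
    - [-8.6, -7.2, 0, 0, 0, -6.8, 2]
    - [-13.1, -10.5, 0, 0, 0, -10.2, 2]
    - [-17.9, -13.4, 0, 0, 0, -13.6, 2]
    - [-22.8, -16.1, 0, 0, 0, -17, 2]
    - [-27.9, -18.4, 0, 0, 0, -20.4, 2]
    - [-33.1, -20.5, 0, 0, 0, -23.8, 2]
    - [-38.4, -22.2, 0, 0, 0, -27.2, 2]
    - [-38.4, -22.2, 0, 0, 0, -27.2, 2]

```text
time_s: 3.38
tool_pos: [457.9, 197.3, 105.5]
ee_rot: [0.3, 0.954, 0.001, 0.001]
force: [1.8, 1.0, 6.3]
gripper_width: 0.084
```

```bash
python3 -c "
from h import *
goto(458.4,242,103,27.8)
p=manip.state()['tool_pos'];print(np.hypot(p[0]-549.9,p[1]-216.9),manip.state()['ft_torque'])
s=snap('top');save(s,'pics/t2.png',4,(80,130,260,280));
arc(0.475,8)"
```

```text
t 3.38 pos [457.9 197.3 105.5] ydeg 55.12 F [1.8 1.  6.3] w 7.1 shift [25.2 37.   2.6] rot [ 0.18  0.09 27.32]
94.07564594556003 [ 0.0885986  -0.1257524   0.19016322]
[-4.2, -3.7, -0.0] -3.4
[-8.6, -7.1, -0.0] -6.8
[-13.2, -10.3, -0.0] -10.21
[-18.0, -13.2, 0.0] -13.61
[-22.9, -15.8, 0.0] -17.01
[-28.0, -18.1, 0.0] -20.41
[-33.2, -20.1, 0.0] -23.81
[-38.5, -21.8, 0.0] -27.22
```

View pics/t2.png

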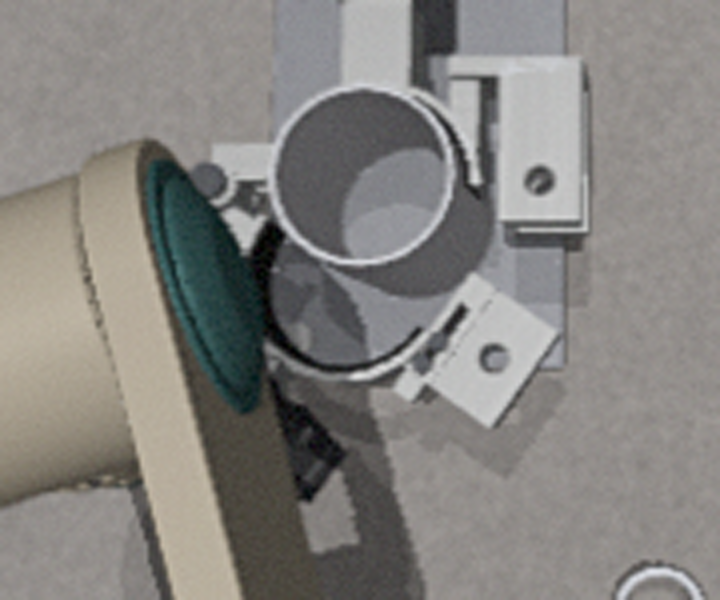

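The clamp half follows the grip: the eye is now at (495,358) in the crop, on its arc toward the lug hole at (540,180). I keep swinging.

Emit:
apply_moves:
  increments:
    - [-4.2, -3.7, 0, 0, 0, -3.4, 2]
    - [-8.6, -7.1, 0, 0, 0, -6.8, 2]
    - [-13.2, -10.3, 0, 0, 0, -10.2, 2]
    - [-18, -13.2, 0, 0, 0, -13.6, 2]
    - [-22.9, -15.8, 0, 0, 0, -17, 2]
    - [-28, -18.1, 0, 0, 0, -20.4, 2]
    - [-30, -19, 0, 0, 0, -21.8, 2]
    - [-30, -19, 0, 0, 0, -21.8, 2]

```text
time_s: 4.1
tool_pos: [471.7, 164.4, 105.5]
ee_rot: [0.115, 0.993, 0.0, 0.002]
force: [2.1, -0.9, 6.4]
gripper_width: 0.08
```

```bash
python3 -c "
from h import *
goto(458.4,242,103,27.8)
s=snap('top');save(s,'pics/t3.png',4,(80,130,260,280));
f=lambda U,V:((U+.5)/4-.5+80,(V+.5)/4-.5+130)
"
```

```text
t 4.1 pos [471.7 164.4 105.5] ydeg 76.79 F [ 2.1 -0.9  6.4] w 6.8 shift [30.7 72.5  2.5] rot [ 0.14  0.15 48.99]
```

View pics/t3.png

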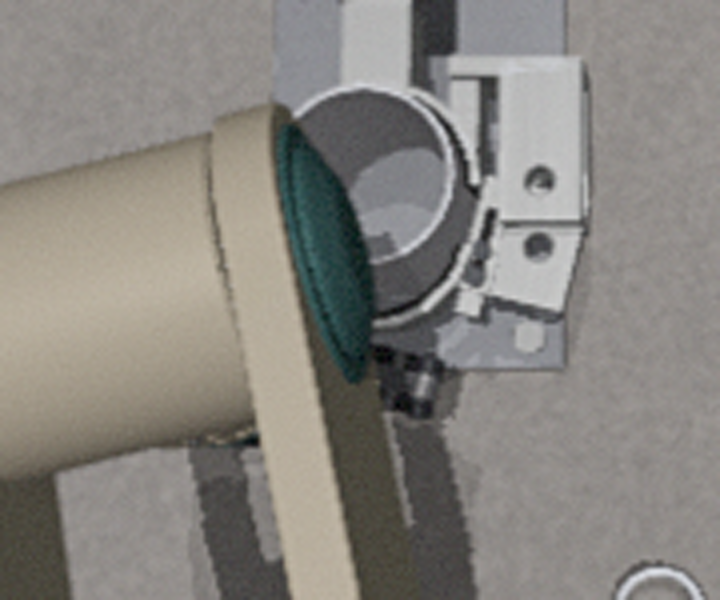

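```bash
python3 -c "
from h import *
s=snap('top')
f=lambda U,V:((U+.5)/4-.5+80,(V+.5)/4-.5+130)
e=blob_dark(s,*f(539,246),108.5,5,'eye')[:2]
ho=blob_dark(s,*f(540,180),126,5,'hole')[:2]
c=snap('scene'); pe=proj(c,[*e,108.5]); print(pe); save(c,'pics/s3.png',5,(260,140,390,230))
hg=np.array([549.9,216.9]); a=lambda v:np.arctan2(v[1],v[0])
for h in (ho,[553.2,72.4]): print(a(h-hg)-a(e-hg))
arc(.14,4)
"
```

```text
eye 213.98 190.88 49 [526.5  74.4 108.5]
hole 214.59 174.09 51 [554.1  72.  126. ]
(np.float64(294.22410003191817), np.float64(187.95090296264914))
0.19182546941920253
0.18590872583846663
[-2.4, -2.2, 0.0] -2.01
[-5.0, -4.3, 0.0] -4.01
[-7.6, -6.3, 0.0] -6.02
[-10.2, -8.3, 0.0] -8.02
```

View pics/s3.png

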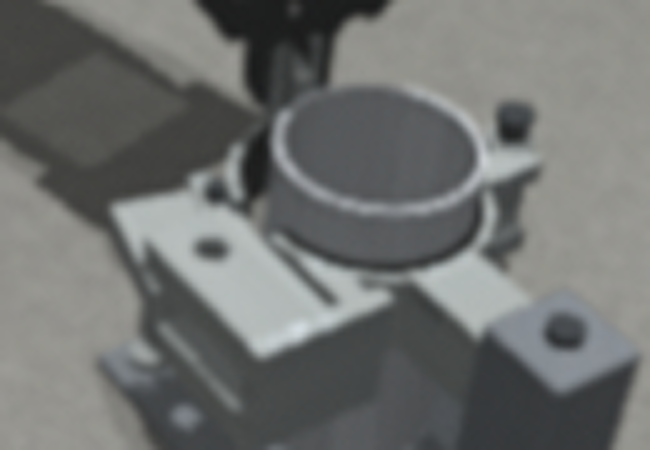

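```bash
python3 -c "
from h import *
arc(.188,6)
"
```

```text
[-2.2, -2.0, 0.0] -1.8
[-4.4, -3.9, 0.0] -3.59
[-6.7, -5.7, 0.0] -5.39
[-9.1, -7.5, 0.0] -7.18
[-11.5, -9.2, 0.0] -8.98
[-14.0, -10.8, 0.0] -10.77
```

Emit:
apply_moves:
  increments:
    - [-2.2, -2, 0, 0, 0, -1.8, 2]
    - [-4.4, -3.9, 0, 0, 0, -3.6, 2]
    - [-6.7, -5.7, 0, 0, 0, -5.4, 2]
    - [-9.1, -7.5, 0, 0, 0, -7.2, 2]
    - [-11.5, -9.2, 0, 0, 0, -9, 2]
    - [-14, -10.8, 0, 0, 0, -10.8, 2]
    - [-14, -10.8, 0, 0, 0, -10.8, 2]
    - [-14, -10.8, 0, 0, 0, -10.8, 2]

```text
time_s: 4.92
tool_pos: [482.8, 150.6, 105.5]
ee_rot: [0.022, 1.0, -0.0, 0.002]
force: [2.6, -2.4, 6.1]
gripper_width: 0.081
```

```bash
python3 -c "
from h import *
goto(458.4,242,103,27.8)
s=snap('top');save(s,'pics/t4.png',12,(190,155,240,200));
c=snap('scene'); save(c,'pics/s4.png',8,(275,160,345,220))
g=cv2.cvtColor(s['image'],cv2.COLOR_RGB2GRAY);print(g[168:181,207:222])
for z in (126,110,108.5,92.5,91,75): print(z,np.round(proj(s,[553.3,72.3,z]),1),np.round(proj(c,[553.3,72.3,z]),1))
"
```

```text
t 4.92 pos [482.8 150.6 105.5] ydeg 87.51 F [ 2.6 -2.4  6.1] w 6.9 shift [28.4 90.2  2.4] rot [ 0.09  0.18 59.71]
[[189 189 188 188 187 188 189 189 187 194 189 189 191 191 192]
 [189 188 185 185 185 188 191 188 190 190 194 191 190 191 190]
 [191 190 187 186 189 191 192 190 189 193 197 194 191 189 194]
 [189 188 189 190 188 185 165 127 131 151 187 194 194 191 192]
 [191 189 189 191 176 131  87  66  66  84 134 179 196 193 194]
 [192 189 191 183 147  86  78 107 101  67  82 146 195 194 194]
 [192 188 192 179 127  68  78  95  73  55  68 120 178 192 193]
 [190 188 190 178 106  65  77  66  59  51  60 124 187 195 192]
 [190 188 191 181 116  72  65  66  63  54  78 133 189 195 193]
 [189 191 190 188 162 116  68  62  68  81 120 171 196 196 191]
 [192 188 188 190 187 166 132 108 108 145 181 194 194 194 194]
 [191 188 189 189 190 194 190 182 186 196 198 195 192 191 193]
 [191 190 189 187 188 194 194 192 192 194 195 193 191 192 192]]
126 [214.4 174.5] [301.7 189.5]
110 [215.3 176. ] [301.1 195.9]
108.5 [215.4 176.2] [301.  196.5]
92.5 [216.3 177.7] [300.4 202.7]
91 [216.4 177.8] [300.4 203.3]
75 [217.3 179.2] [299.8 209.3]
```

View pics/t4.png

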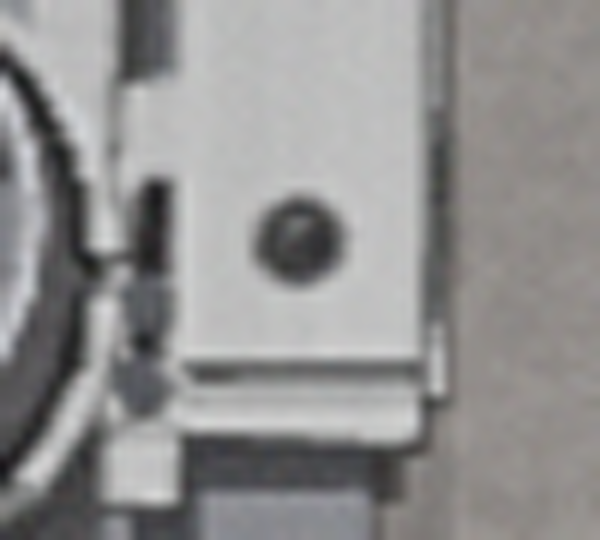

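View pics/s4.png

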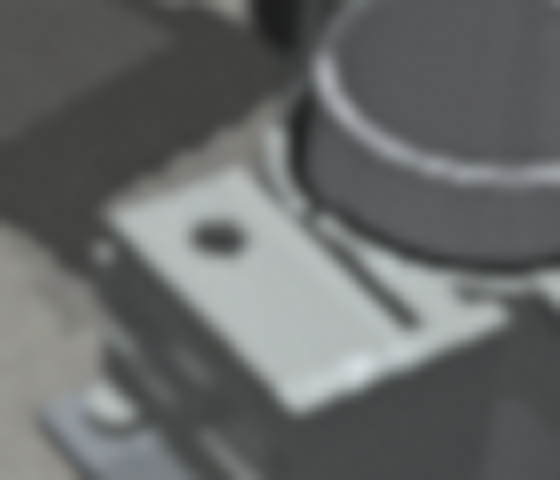

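```bash
python3 -c "
from h import *
s=snap('top')
g=cv2.cvtColor(s['image'],cv2.COLOR_RGB2GRAY)
print(g[180:196,206:224:2])
f=lambda U,V:((U+.5)/12-.5+190,(V+.5)/12-.5+155)
for U in(220,300,400): print(onplane(s,*f(U,358),126),onplane(s,*f(U,438),108.5))
"
```

```text
[[196 189 187 193 190 193 196 195 192]
 [196 190 191 191 189 191 194 190 192]
 [195 189 188 190 190 192 194 193 191]
 [198 194 194 193 194 196 196 195 194]
 [196 193 192 196 192 195 196 196 196]
 [107 108 106 108 107 109 115 106 106]
 [ 97  90 124 121 122 122 124 126 123]
 [169 170 172 170 170 174 172 168 174]
 [159 174 174 172 174 172 173 173 176]
 [196 194 193 196 194 194 194 194 194]
 [197 197 195 196 196 198 196 196 199]
 [ 84  88 110 111 123 143 155 176 175]
 [ 64  61  65  68  67  73  75  77  79]
 [ 75  74  74  75  76  71  71  63  58]
 [ 70  74  74  78  74  74  76  70  76]
 [ 76  83  76  83  81  86  87  73  71]]
[535.57265143  83.49864197 126.        ] [526.08429176  85.37957774 108.5       ]
[535.65731344  71.72954712 126.        ] [526.17128781  73.36605531 108.5       ]
[535.76245362  57.01791194 126.        ] [526.27971957  58.34888324 108.5       ]
```

Emit:
apply_moves:
  increments:
    - [0, 0, 0, 0, 0, 0, 10]
    - [0, 0, 0, 0, 0, 0, 20]
    - [0, 0, 0, 0, 0, 0, 30]
    - [0, 0, 0, 0, 0, 0, 30]
    - [0, 0, -20, 0, 0, 0, 30]
    - [0, 0, -50, 0, 0, 0, 30]
    - [0, 0, -80, 0, 0, 0, 30]
    - [0, 0, -85, 0, 0, 0, 30]
    - [0, 0, -85, 0, 0, 0, 30]

```text
time_s: 5.82
tool_pos: [482.6, 151.5, 191.5]
ee_rot: [0.021, 1.0, 0.001, 0.002]
force: [0.1, -0.8, -0.2]
gripper_width: 0.353
```

```bash
python3 -c "
from h import *
s=snap('top');save(s,'pics/t5.png',12,(190,155,240,200));
goto(468.2,-136.9,190,0)
g=cv2.cvtColor(s['image'],cv2.COLOR_RGB2GRAY)
print(g[184:194,206:224:2])
"
```

```text
t 5.87 pos [481.7 151.4 189.3] ydeg 87.62 F [ 0.4 -0.1 -0.3] w 30.0 shift [   1.5 -288.6   -0.8] rot [7.000e-02 3.000e-02 8.762e+01]
[[197 195 194 195 192 195 199 198 197]
 [110 103 106 112 111 112 112 112 109]
 [ 97  89 126 125 127 123 123 121 124]
 [171 171 173 172 173 175 171 172 175]
 [163 174 173 172 174 172 175 175 177]
 [197 198 196 197 196 194 197 192 196]
 [202 198 196 197 199 200 197 197 201]
 [ 81  87 107 107 122 145 154 174 174]
 [ 64  61  71  67  66  71  74  78  76]
 [ 72  78  73  74  78  77  74  65  62]]
```

```bash
python3 -c "
from h import *
s=snap('top');save(s,'pics/k.png',14,(315,208,355,240));c=snap('scene');save(c,'pics/ks.png',14,(160,188,200,228));
for x,y in ((468.2,-136.9),(466,-136),(468,-134)): print(np.round(proj(s,[x,y,127]),2),np.round(proj(c,[x,y,127]),2),np.round(proj(c,[x,y,89]),2))
"
```

```text
[333.74 223.55] [177.86 199.14] [181.07 214.14]
[333.23 224.81] [177.93 198.26] [181.12 213.25]
[332.06 223.65] [179.36 198.55] [182.5  213.54]
```

View pics/k.png

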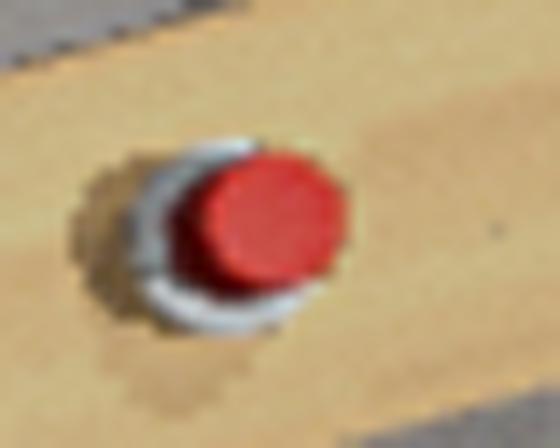

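View pics/ks.png

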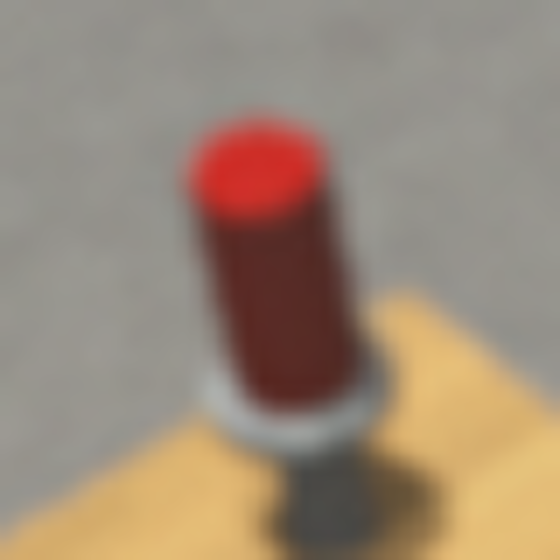

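Emit:
apply_moves:
  increments:
    - [0, -15, 0, 0, 0, 5, 35]
    - [0, -35, 0, 0, 0, 11, 40]
    - [0, -55, 0, 0, 0, 17, 40]
    - [0, -75, 0, 0, 0, 23, 40]
    - [0, -95, 0, 0, 0, 29, 40]
    - [0, -115, 0, 0, 0, 35, 40]
    - [0, -135, 0, 0, 0, 41, 40]
    - [0, -155, 0, 0, 0, 47, 40]
    - [0, -175, 0, 0, 0, 53, 40]
    - [0, -195, 0, 0, 0, 59, 40]
    - [0, -215, 0, 0, 0, 65, 40]
    - [0, -235, 0, 0, 0, 71, 40]
    - [1, -255, 0, 0, 0, 77, 40]
    - [1, -275, -1, 0, 0, 83, 40]
    - [1, -289, -1, 0, 0, 87.6, 40]
    - [1, -289, -1, 0, 0, 87.6, 40]
    - [1, -289, -1, 0, 0, 87.6, 40]

```text
time_s: 7.38
tool_pos: [467.9, -137.5, 188.4]
ee_rot: [0.707, 0.707, -0.0, -0.001]
force: [0.2, -0.0, -0.0]
gripper_width: 0.469
```

```bash
python3 -c "
from h import *
goto(468.7,-137.4,95,0)
c=snap('scene');save(c,'pics/s6.png',5,(120,100,240,240))"
```

```text
t 7.38 pos [ 467.9 -137.5  188.4] ydeg 0.04 F [ 0.2 -0.  -0. ] w 40.1 shift [ 0.   1.1 93.4] rot [-0.15 -0.08  0.04]
```

View pics/s6.png

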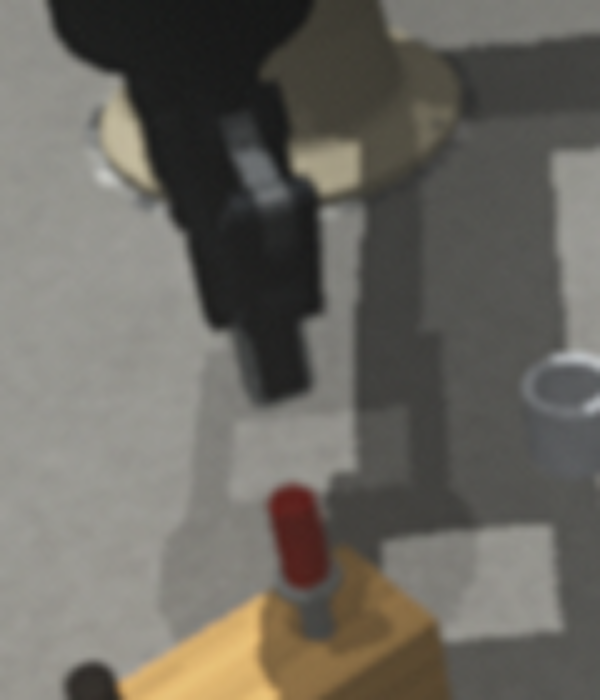

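Emit:
apply_moves:
  increments:
    - [0, 1, 25, 0, 0, 0, 40]
    - [0, 1, 50, 0, 0, 0, 40]
    - [0, 1, 72, 0, 0, 0, 40]
    - [0, 1, 86, 0, 0, 0, 40]
    - [0, 1, 91, 0, 0, 0, 40]
    - [0, 1, 91, 0, 0, 0, 40]

```text
time_s: 7.93
tool_pos: [468.7, -136.4, 97.4]
ee_rot: [0.706, 0.708, -0.001, -0.002]
force: [0.5, -0.4, -0.5]
gripper_width: 0.466
```

Emit:
apply_moves:
  increments:
    - [0, 0, 0, 0, 0, 0, 28]
    - [0, 0, 0, 0, 0, 0, 22]
    - [0, 0, 0, 0, 0, 0, 18]
    - [0, 0, 0, 0, 0, 0, 14]
    - [0, 0, 0, 0, 0, 0, 10]
    - [0, 0, 0, 0, 0, 0, 10]
    - [0, 0, 0, 0, 0, 0, 10]

```text
time_s: 8.52
tool_pos: [470.2, -137.8, 100.5]
ee_rot: [0.707, 0.707, 0.001, 0.001]
force: [-1.3, -0.1, 6.5]
gripper_width: 0.185
```

```bash
python3 -c "
from h import *
goto(468.7,-137.4,95,0)
c=snap('scene');save(c,'pics/s7.png',5,(120,130,240,240))"
```

```text
t 8.52 pos [ 470.2 -137.8  100.5] ydeg 0.01 F [-1.3 -0.1  6.5] w 15.8 shift [ 0.4 -1.5  5.5] rot [0.13 0.04 0.01]
```

View pics/s7.png

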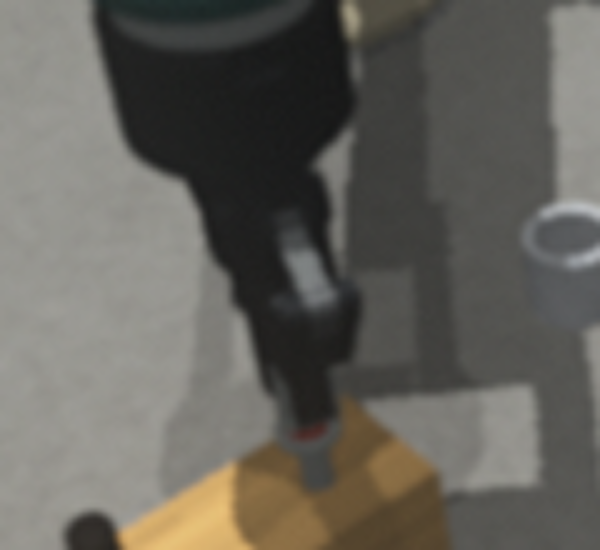

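Emit:
apply_moves:
  increments:
    - [0, 0, -5, 0, 0, 0, 10]
    - [0, 0, -15, 0, 0, 0, 10]
    - [0, 0, -30, 0, 0, 0, 10]
    - [0, 0, -50, 0, 0, 0, 10]
    - [0, 0, -70, 0, 0, 0, 10]
    - [0, 0, -90, 0, 0, 0, 10]
    - [0, 0, -110, 0, 0, 0, 10]
    - [0, 0, -130, 0, 0, 0, 10]
    - [0, 0, -140, 0, 0, 0, 10]
    - [0, 0, -140, 0, 0, 0, 10]
    - [0, 0, -140, 0, 0, 0, 10]

```text
time_s: 9.48
tool_pos: [469.5, -137.5, 238.8]
ee_rot: [0.707, 0.707, 0.0, 0.0]
force: [0.4, 0.6, -1.2]
gripper_width: 0.189
```

```bash
python3 -c "
from h import *
goto(553.3,72.3,240,0)
s=snap('top');save(s,'pics/t8.png',5,(270,160,400,270))
c=snap('scene');save(c,'pics/s8.png',5,(120,80,240,220))"
```

```text
t 9.48 pos [ 469.5 -137.5  238.8] ydeg 0.02 F [ 0.4  0.6 -1.2] w 16.1 shift [209.8  83.9  -1.1] rot [ 0.01 -0.    0.02]
```

View pics/s8.png

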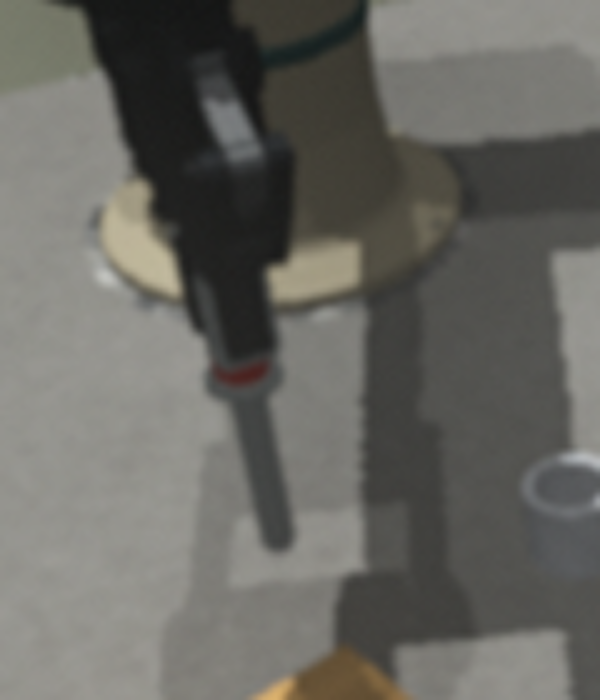

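View pics/t8.png

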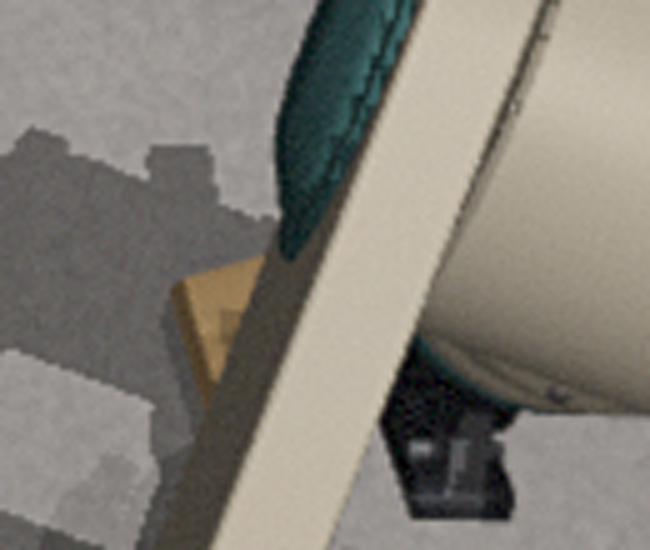

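```bash
cat >> h.py <<'E'
def shank(c,x,y,zt,zb,half=9):
    """sub-pixel centre line of the shank in view c: per row, contrast vs. background; prints px offset from the projected axis"""
    g=cv2.cvtColor(c['image'],cv2.COLOR_RGB2GRAY).astype(float); out=[]
    for z in np.linspace(zt,zb,9):
        u,v=proj(c,[x,y,z]); k=int(round(v)); uu=np.arange(int(u)-half,int(u)+half+1)
        r=g[k,uu]; gr=np.gradient(cv2.GaussianBlur(r[None],(1,1),0)[0])
        out.append((round(z,1),round(u,1),k,r.astype(int).tolist()))
    return out
E
python3 -c "
from h import *
c=snap('scene')
for z in (240,223,153): print(z,(np.array(proj(c,[469.5,-137.5,z]))-[120,80]+.5)*5-.5)
for o in shank(c,469.5,-137.5,220,158): print(*o)
"
```

```text
240 [235.50080095 338.94435374]
223 [244.65226373 382.46445604]
153 [279.22402064 545.66595599]
220.0 168.8 158 [147, 137, 111, 88, 80, 77, 77, 75, 75, 76, 76, 75, 73, 71, 80, 94, 110, 121, 124]
212.2 169.7 161 [147, 146, 143, 137, 126, 110, 88, 72, 66, 67, 66, 65, 69, 86, 111, 125, 127, 127, 127]
204.5 170.5 165 [150, 150, 148, 142, 131, 115, 92, 73, 68, 68, 68, 66, 70, 92, 116, 125, 126, 125, 125]
196.8 171.2 169 [129, 127, 126, 124, 124, 113, 89, 72, 68, 68, 67, 66, 73, 97, 121, 128, 127, 126, 125]
189.0 172.0 173 [127, 127, 126, 126, 124, 112, 86, 71, 68, 67, 67, 68, 77, 101, 118, 123, 123, 124, 124]
181.2 172.8 176 [124, 123, 124, 123, 123, 121, 104, 80, 70, 69, 68, 67, 68, 84, 108, 121, 124, 124, 123]
173.5 173.5 180 [125, 122, 122, 123, 123, 116, 99, 78, 68, 68, 68, 67, 70, 90, 113, 122, 122, 121, 122]
165.8 174.3 183 [126, 125, 127, 132, 134, 124, 97, 73, 68, 68, 68, 68, 77, 105, 132, 141, 141, 140, 141]
158.0 175.0 187 [125, 133, 141, 145, 145, 142, 127, 98, 75, 68, 68, 66, 70, 94, 124, 142, 146, 145, 144]
```

Emit:
apply_moves:
  increments:
    - [12, 5, 0, 0, 0, 0, 10]
    - [35, 14, 0, 0, 0, 0, 10]
    - [60, 24, 0, 0, 0, 0, 10]
    - [85, 34, 0, 0, 0, 0, 10]
    - [110, 44, 0, 0, 0, 0, 10]
    - [135, 54, 0, 0, 0, 0, 10]
    - [160, 64, 0, 0, 0, 0, 10]
    - [180, 72, 0, 0, 0, 0, 10]
    - [197, 79, 0, 0, 0, 0, 10]
    - [206, 82.4, 0, 0, 0, 0, 10]
    - [209.8, 83.9, 0, 0, 0, 0, 10]
    - [209.8, 83.9, 10, 0, 0, 0, 10]
    - [209.8, 83.9, 17, 0, 0, 0, 10]
    - [209.8, 83.9, 17, 0, 0, 0, 10]
    - [209.8, 83.9, 17, 0, 0, 0, 10]

```text
time_s: 10.88
tool_pos: [552.8, 71.4, 220.9]
ee_rot: [0.707, 0.707, -0.001, -0.001]
force: [0.5, 0.6, -1.3]
gripper_width: 0.186
```

```bash
python3 -c "
from h import *
goto(553.3,72.3,221,0)
s=snap('top');save(s,'pics/t9.png',8,(175,140,265,205))
c=snap('scene');save(c,'pics/s9.png',8,(265,140,345,210))
p=manip.state()['tool_pos']
print('tip proj',(np.array(proj(c,[p[0],p[1],p[2]-85.5]))-[265,140]+.5)*8-.5,'hole',(np.array(proj(c,[553.3,72.3,126]))-[265,140]+.5)*8-.5)
"
```

```text
t 10.88 pos [552.8  71.4 220.9] ydeg -0.05 F [ 0.5  0.6 -1.3] w 15.9 shift [ 0.9  0.5 -0.1] rot [-0.11  0.01 -0.05]
tip proj [297.70447315 364.58156337] hole [296.76486047 399.12178221]
```

View pics/s9.png

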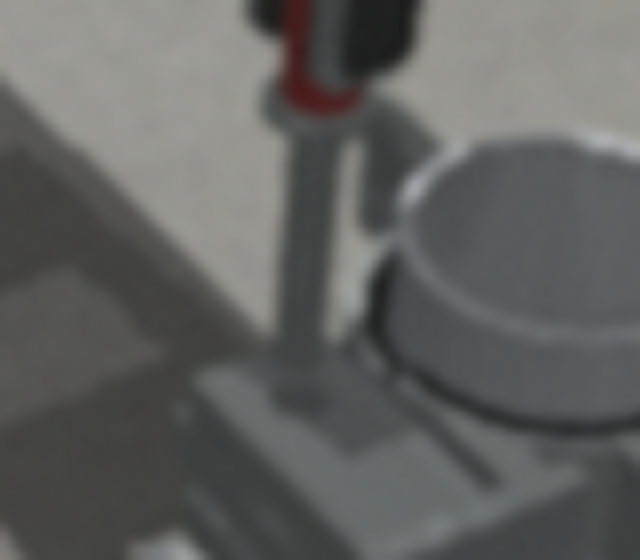

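View pics/t9.png

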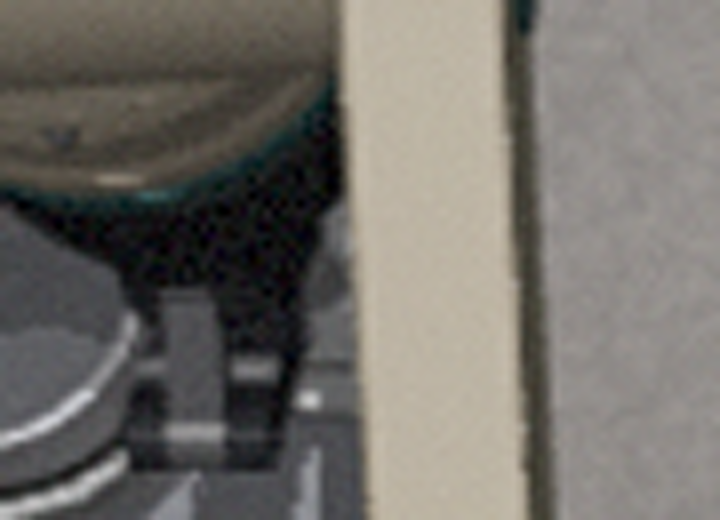

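```bash
python3 -c "
from h import *
c=snap('scene')
g=cv2.cvtColor(c['image'],cv2.COLOR_RGB2GRAY)[175:200,292:316]
print(g)
g2=np.clip((g.astype(float)-50)*4,0,255).astype(np.uint8)
cv2.imwrite('pics/s9b.png',cv2.resize(g2,None,fx=20,fy=20,interpolation=cv2.INTER_CUBIC))
p=manip.state()['tool_pos']; print(p)
print(proj(c,[p[0],p[1],p[2]-85.5]),proj(c,[553.3,72.3,126]))
"
```

```text
[[128 143 149 148 147 147 140 117  83  69  69  67  66  81 116 142 155 150
  119  69  38  44  62  74]
 [109 130 143 149 148 146 139 116  84  70  69  67  66  82 117 143 157 151
  113  61  36  47  64  73]
 [ 93 109 130 143 148 148 139 115  83  70  67  67  67  85 117 139 152 149
  113  60  35  51  67  75]
 [ 82  90 109 129 143 148 141 114  81  68  67  67  69  86 118 134 143 138
  104  55  37  54  70  76]
 [ 77  81  91 108 128 143 139 111  78  66  67  67  69  87 119 130 129 116
   84  46  37  56  72  76]
 [ 71  76  81  90 109 126 125 104  76  66  66  67  70  90 118 125 111  91
   65  42  40  58  72  76]
 [ 66  71  76  82  91 105 109  92  73  66  67  66  71  92 114 115  95  79
   62  45  42  58  71  76]
 [ 65  67  70  75  80  86  87  79  71  66  67  67  70  84  99  98  81  74
   72  56  46  54  68  76]
 [ 65  65  68  71  74  76  77  73  67  67  67  67  68  76  84  81  71  73
   81  72  54  50  63  74]
 [ 68  70  71  74  76  77  77  72  68  67  68  66  69  75  80  78  70  72
   84  86  72  54  54  67]
 [ 80  82  83  81  81  80  79  76  70  68  68  69  70  76  81  81  77  76
   83  90  85  6
[... 895 characters left out ...]
 79  80  83  85  88  94]
 [ 62  61  64  72  85  96 103 106 107 108 107 107 105 100  93  84  80  80
   83  86  91  95  97 102]
 [ 62  62  63  65  73  84  96 104 107 108 107 108 107 106 100  93  87  88
   91  97 101 103 104 106]
 [ 63  64  63  63  66  73  83  96 103 106 107 108 108 107 105 102  98  97
  101 103 105 106 105 105]
 [ 65  63  64  63  63  66  72  84  96 103 106 107 107 107 107 105 106 105
  105 106 106 105 105 105]
 [ 63  64  64  64  64  63  66  72  83  96 102 106 107 107 108 106 107 107
  105 106 105 106 105 105]]
[553.40278272  71.8237191  222.40634722]
(np.float64(301.8829885853286), np.float64(185.06152363649505)) (np.float64(301.65810755919796), np.float64(189.45272277629314))
```

View pics/s9b.png

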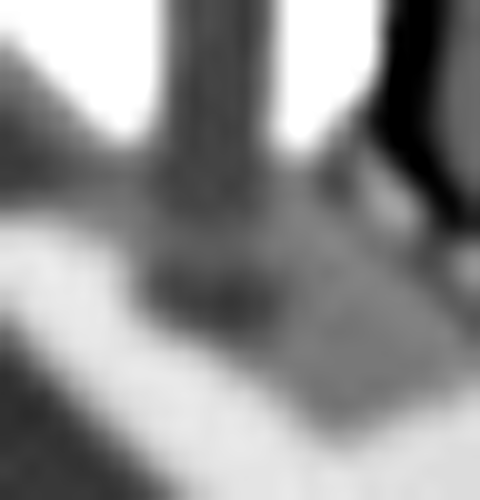

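```bash
cat > chain.py <<'E'
import numpy as np
from scipy.spatial.transform import Rotation as Ro
# final rows of each call
C=[[-345.4,-138.5,51.3,41.8],[0,0,76,0],[-38.4,-22.2,0,-27.2],[-30,-19,0,-21.8],[-14,-10.8,0,-10.8],[0,0,-85,0],[1,-289,-1,87.6],[0,1,91,0],[0,0,-140,0],[209.8,83.9,17,0]]
def cmd(extra=[]):
    R=Ro.from_quat([0.177,0.9842,0,0]); p=np.array([182.864,492.145,231.323])
    for x,y,z,w in C+extra:
        p=p+R.apply([x,y,z]); R=R*Ro.from_rotvec([0,0,w],degrees=True)
    return p,R
if __name__=="__main__":
    p,R=cmd(); print(np.round(p,2), np.degrees(np.arctan2(R.as_matrix()[1,1],R.as_matrix()[0,1])))
E
python3 chain.py; python3 -c "
from h import *
for i in range(4):
    print(manip.state()['tool_pos'],manip.state()['force']); manip.snapshot('scene')"
```

```text
[553.31  72.29 222.02] 0.009646284335808058
[553.40278272  71.8237191  222.40634722] [-0.19495174 -0.5972809  -1.19810859]
[553.45292016  71.93237394 222.50183897] [ 0.07409949  0.33979492 -2.40925062]
[553.45780145  72.04268111 222.50146618] [ 0.35777515  0.31616154 -2.33467908]
[553.47121418  72.11055724 222.44298926] [-0.13875976 -0.02555536 -0.66918451]
```

Emit:
apply_moves:
  increments:
    - [0, 0, 3, 0, 0, 0, 10]
    - [0, 0, 6, 0, 0, 0, 10]
    - [0, 0, 9, 0, 0, 0, 10]
    - [0, 0, 11, 0, 0, 0, 10]
    - [0, 0, 13, 0, 0, 0, 10]
    - [0, 0, 15, 0, 0, 0, 10]
    - [0, 0, 15, 0, 0, 0, 10]
    - [0, 0, 15, 0, 0, 0, 10]

```text
time_s: 11.9
tool_pos: [553.4, 72.3, 206.9]
ee_rot: [0.707, 0.707, 0.0, -0.0]
force: [0.5, -0.4, -1.3]
gripper_width: 0.189
```

Emit:
apply_moves:
  increments:
    - [0, 0, 2, 0, 0, 0, 10]
    - [0, 0, 4, 0, 0, 0, 10]
    - [0, 0, 6, 0, 0, 0, 10]
    - [0, 0, 8, 0, 0, 0, 10]
    - [0, 0, 10, 0, 0, 0, 10]
    - [0, 0, 11, 0, 0, 0, 10]
    - [0, 0, 11, 0, 0, 0, 10]

```text
time_s: 12.48
tool_pos: [553.4, 72.3, 195.7]
ee_rot: [0.707, 0.707, 0.0, -0.0]
force: [0.6, -0.4, -1.9]
gripper_width: 0.19
```

```bash
python3 -c "
from h import *
c=snap('scene');save(c,'pics/s10.png',8,(265,140,345,210)); print(manip.state()['tool_pos'],manip.state()['force'])"
```

```text
[553.35723846  72.29997403 195.78236318] [ 1.00076173  0.32968824 -1.47489081]
```

View pics/s10.png

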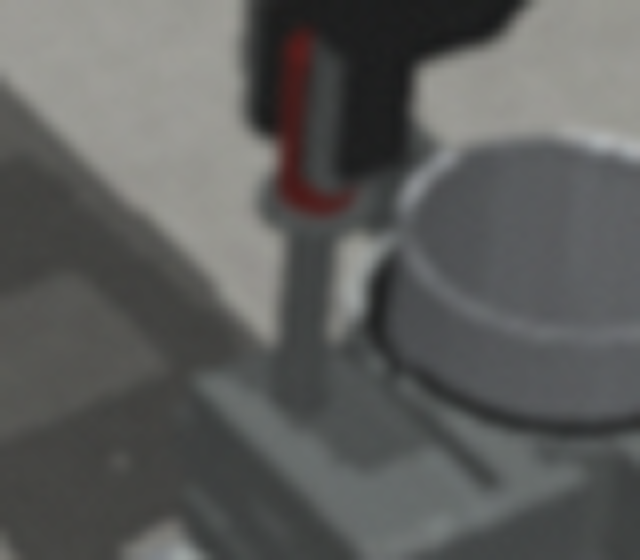

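The pin is in the upper lug's hole (shank enters the lug at about 300,400 in the crop, with no side force). Now I go gently further down, watching the force.

Emit:
apply_moves:
  increments:
    - [0, 0, 1, 0, 0, 0, 10]
    - [0, 0, 1.5, 0, 0, 0, 10]
    - [0, 0, 2, 0, 0, 0, 10]
    - [0, 0, 2.5, 0, 0, 0, 10]
    - [0, 0, 2.5, 0, 0, 0, 10]
    - [0, 0, 2.5, 0, 0, 0, 10]

```text
time_s: 13.03
tool_pos: [553.4, 72.3, 193.5]
ee_rot: [0.707, 0.707, 0.0, 0.0]
force: [0.9, -0.7, -1.6]
gripper_width: 0.192
```

Emit:
apply_moves:
  increments:
    - [0, 0, 0.5, 0, 0, 0, 10]
    - [0, 0, 1, 0, 0, 0, 10]
    - [0, 0, 1.5, 0, 0, 0, 10]
    - [0, 0, 1.5, 0, 0, 0, 10]
    - [0, 0, 1.5, 0, 0, 0, 10]

```text
time_s: 13.45
tool_pos: [553.4, 72.3, 191.9]
ee_rot: [0.707, 0.707, 0.0, 0.0]
force: [1.0, 0.7, -1.4]
gripper_width: 0.191
```

Emit:
apply_moves:
  increments:
    - [0, 0, 0.5, 0, 0, 0, 10]
    - [0, 0, 1, 0, 0, 0, 10]
    - [0, 0, 1.5, 0, 0, 0, 10]
    - [0, 0, 2, 0, 0, 0, 10]
    - [0, 0, 2, 0, 0, 0, 10]
    - [0, 0, 2, 0, 0, 0, 10]

```text
time_s: 13.95
tool_pos: [553.3, 72.3, 189.9]
ee_rot: [0.707, 0.707, 0.0, -0.0]
force: [2.4, 0.4, -0.5]
gripper_width: 0.189
```

Emit:
apply_moves:
  increments:
    - [0, 0, 0.5, 0, 0, 0, 10]
    - [0, 0, 1, 0, 0, 0, 10]
    - [0, 0, 1.5, 0, 0, 0, 10]
    - [0, 0, 1.5, 0, 0, 0, 10]
    - [0, 0, 1.5, 0, 0, 0, 10]

```text
time_s: 14.37
tool_pos: [553.3, 72.3, 188.4]
ee_rot: [0.707, 0.707, 0.0, -0.0]
force: [1.2, -0.4, -1.5]
gripper_width: 0.188
```

Emit:
apply_moves:
  increments:
    - [0, 0, 0.5, 0, 0, 0, 10]
    - [0, 0, 1, 0, 0, 0, 10]
    - [0, 0, 1.5, 0, 0, 0, 10]
    - [0, 0, 2, 0, 0, 0, 10]
    - [0, 0, 2.5, 0, 0, 0, 10]
    - [0, 0, 3, 0, 0, 0, 10]
    - [0, 0, 3.5, 0, 0, 0, 10]
    - [0, 0, 4, 0, 0, 0, 10]
    - [0, 0, 4, 0, 0, 0, 10]

```text
time_s: 15.12
tool_pos: [553.3, 72.3, 184.4]
ee_rot: [0.707, 0.707, 0.0, -0.0]
force: [2.3, -0.8, -1.0]
gripper_width: 0.191
```

Emit:
apply_moves:
  increments:
    - [0, 0.3, 0.5, 0, 0, 0, 10]
    - [0, 0.3, 1, 0, 0, 0, 10]
    - [0, 0.3, 1.5, 0, 0, 0, 10]
    - [0, 0.3, 2, 0, 0, 0, 10]
    - [0, 0.3, 2.5, 0, 0, 0, 10]
    - [0, 0.3, 3, 0, 0, 0, 10]
    - [0, 0.3, 3.5, 0, 0, 0, 10]
    - [0, 0.3, 4, 0, 0, 0, 10]
    - [0, 0.3, 4.5, 0, 0, 0, 10]
    - [0, 0.3, 5, 0, 0, 0, 10]
    - [0, 0.3, 5, 0, 0, 0, 10]

```text
time_s: 16.03
tool_pos: [553.6, 72.3, 179.3]
ee_rot: [0.707, 0.707, -0.0, -0.0]
force: [0.2, -0.4, -0.7]
gripper_width: 0.185
```

```bash
python3 -c "
from h import *
c=snap('scene');save(c,'pics/s11.png',8,(265,140,345,210)); st=manip.state();print(st['tool_pos'],st['force'],st['ft_torque'])"
```

```text
[553.61209408  72.31237345 179.43258297] [ 1.04205208  0.12822501 -1.29851999] [ 0.0053696   0.00633309 -0.01318288]
```

View pics/s11.png

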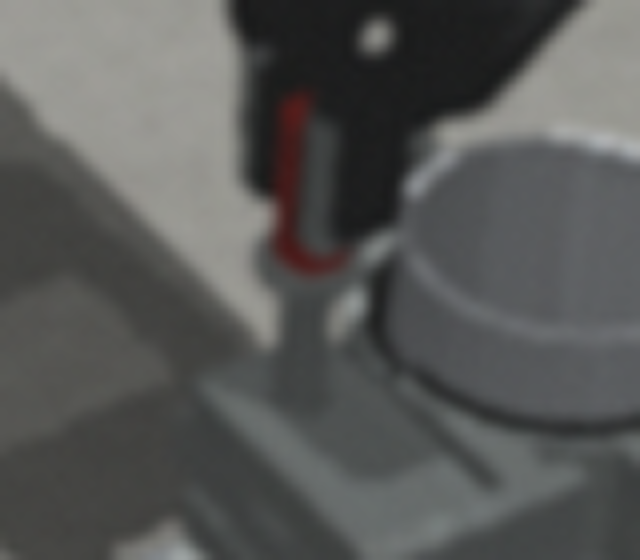

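Emit:
apply_moves:
  increments:
    - [0, 0, 0.5, 0, 0, 0, 10]
    - [0, 0, 1, 0, 0, 0, 10]
    - [0, 0, 1.5, 0, 0, 0, 10]
    - [0, 0, 2, 0, 0, 0, 10]
    - [0, 0, 2.5, 0, 0, 0, 10]
    - [0, 0, 3, 0, 0, 0, 10]
    - [0, 0, 3.5, 0, 0, 0, 10]
    - [0, 0, 4, 0, 0, 0, 10]
    - [0, 0, 4, 0, 0, 0, 10]

```text
time_s: 16.83
tool_pos: [553.6, 72.3, 175.3]
ee_rot: [0.707, 0.707, -0.0, -0.0]
force: [0.5, -0.6, -1.4]
gripper_width: 0.192
```

Emit:
apply_moves:
  increments:
    - [0, 0, 0.5, 0, 0, 0, 10]
    - [0, 0, 1, 0, 0, 0, 10]
    - [0, 0, 1.5, 0, 0, 0, 10]
    - [0, 0, 2, 0, 0, 0, 10]
    - [0, 0, 2.5, 0, 0, 0, 10]
    - [0, 0, 3, 0, 0, 0, 10]
    - [0, 0, 3.5, 0, 0, 0, 10]
    - [0, 0, 4, 0, 0, 0, 10]
    - [0, 0, 4.5, 0, 0, 0, 10]
    - [0, 0, 5, 0, 0, 0, 10]
    - [0, 0, 5, 0, 0, 0, 10]

```text
time_s: 17.75
tool_pos: [553.6, 72.3, 170.3]
ee_rot: [0.707, 0.707, -0.0, -0.0]
force: [0.1, 1.1, -1.5]
gripper_width: 0.19
```

Emit:
apply_moves:
  increments:
    - [0, 0, 1, 0, 0, 0, 10]
    - [0, 0, 2.5, 0, 0, 0, 10]
    - [0, 0, 4, 0, 0, 0, 10]
    - [0, 0, 5.5, 0, 0, 0, 10]
    - [0, 0, 7, 0, 0, 0, 10]
    - [0, 0, 8.5, 0, 0, 0, 10]
    - [0, 0, 10, 0, 0, 0, 10]
    - [0, 0, 11.5, 0, 0, 0, 10]
    - [0, 0, 13, 0, 0, 0, 10]
    - [0, 0, 14, 0, 0, 0, 10]
    - [0, 0, 14, 0, 0, 0, 10]

```text
time_s: 18.67
tool_pos: [553.5, 72.3, 156.2]
ee_rot: [0.707, 0.707, -0.0, -0.0]
force: [-0.1, 0.1, -0.8]
gripper_width: 0.195
```

Emit:
apply_moves:
  increments:
    - [0, 0, 1, 0, 0, 0, 10]
    - [0, 0, 2.5, 0, 0, 0, 10]
    - [0, 0, 4, 0, 0, 0, 10]
    - [0, 0, 5.5, 0, 0, 0, 10]
    - [0, 0, 7, 0, 0, 0, 10]
    - [0, 0, 8.5, 0, 0, 0, 10]
    - [0, 0, 10, 0, 0, 0, 10]
    - [0, 0, 11, 0, 0, 0, 10]
    - [0, 0, 12, 0, 0, 0, 10]
    - [0, 0, 12, 0, 0, 0, 10]

```text
time_s: 19.5
tool_pos: [553.5, 72.3, 144.2]
ee_rot: [0.707, 0.707, -0.0, -0.0]
force: [-0.3, -0.3, -0.6]
gripper_width: 0.188
```

```bash
python3 -c "
from h import *
c=snap('scene');save(c,'pics/s12.png',8,(265,140,345,210)); st=manip.state();print(st['tool_pos'],st['force'],st['ft_torque'])"
```

```text
[553.59059674  72.29785616 144.38042684] [ 1.25334267 -0.43327701 -0.53568973] [ 0.00026953  0.01157993 -0.01501033]
```

View pics/s12.png

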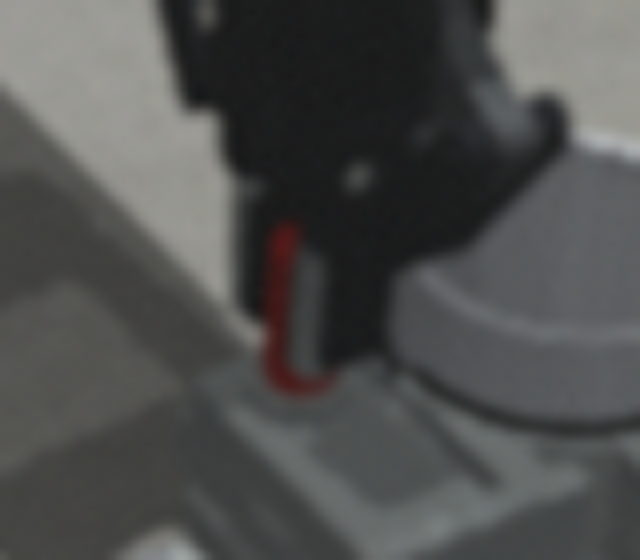

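Nearly home: the collar, at about (300,395), sits just above the lug. I go down in small steps until I feel light contact.

Emit:
apply_moves:
  increments:
    - [0, 0, 0.5, 0, 0, 0, 10]
    - [0, 0, 1, 0, 0, 0, 10]
    - [0, 0, 1.5, 0, 0, 0, 10]
    - [0, 0, 2, 0, 0, 0, 10]
    - [0, 0, 2.5, 0, 0, 0, 10]
    - [0, 0, 2.5, 0, 0, 0, 10]
    - [0, 0, 2.5, 0, 0, 0, 10]

```text
time_s: 20.13
tool_pos: [553.6, 72.3, 142.0]
ee_rot: [0.707, 0.707, 0.0, -0.0]
force: [0.3, 0.7, -1.4]
gripper_width: 0.193
```

Emit:
apply_moves:
  increments:
    - [0, 0, 0.5, 0, 0, 0, 10]
    - [0, 0, 1, 0, 0, 0, 10]
    - [0, 0, 1.5, 0, 0, 0, 10]
    - [0, 0, 1.5, 0, 0, 0, 10]
    - [0, 0, 1.5, 0, 0, 0, 10]

```text
time_s: 20.55
tool_pos: [553.8, 72.3, 141.5]
ee_rot: [0.707, 0.707, 0.0, 0.0]
force: [-3.1, -0.6, 4.7]
gripper_width: 0.187
```

Emit:
apply_moves:
  increments:
    - [0, 0, -0.5, 0, 0, 0, 20]
    - [0, 0, -0.5, 0, 0, 0, 30]
    - [0, 0, -0.5, 0, 0, 0, 38]
    - [0, 0, -0.5, 0, 0, 0, 38]
    - [0, 0, -0.5, 0, 0, 0, 38]
    - [0, 0, -15, 0, 0, 0, 38]
    - [0, 0, -40, 0, 0, 0, 38]
    - [0, 0, -70, 0, 0, 0, 38]
    - [0, 0, -100, 0, 0, 0, 38]
    - [0, 0, -120, 0, 0, 0, 38]
    - [0, 0, -120, 0, 0, 0, 38]

```text
time_s: 21.47
tool_pos: [555.1, 72.4, 266.3]
ee_rot: [0.707, 0.707, 0.003, 0.003]
force: [-0.1, -0.2, 0.4]
gripper_width: 0.448
```

```bash
python3 -c "
from h import *
goto(400,-20,262,0)
c=snap('scene');save(c,'pics/s13.png',8,(265,140,345,210)); st=manip.state();print(st['tool_pos'],st['force'],st['joint_pos'])"
```

```text
t 21.47 pos [555.1  72.4 266.3] ydeg 0.02 F [-0.1 -0.2  0.4] w 38.3 shift [ -92.4 -155.2    2.8] rot [ 0.52 -0.04  0.02]
[554.54090958  72.35368731 263.27942566] [ 0.59491135 -0.11012468  0.05071182] [6.36820477e-02 1.39795017e-01 1.24417504e+00 6.01697915e-05
 1.75226647e+00 6.34818033e-02]
```

View pics/s13.png

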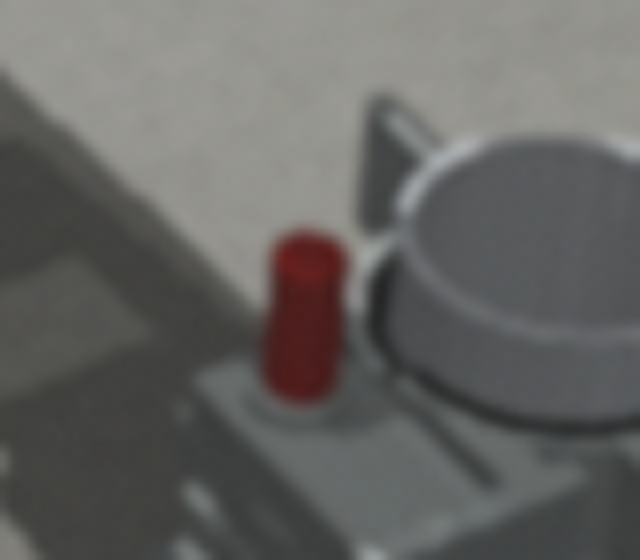

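Emit:
apply_moves:
  increments:
    - [10, -11, 0, 0, 0, 0, 38]
    - [30, -34, 0, 0, 0, 0, 38]
    - [52, -58, 0, 0, 0, 0, 38]
    - [76, -85, 0, 0, 0, 0, 38]
    - [100, -112, 0, 0, 0, 0, 38]
    - [124, -139, 0, 0, 0, 0, 38]
    - [148, -166, 0, 0, 0, 0, 38]
    - [172, -192, 0, 0, 0, 0, 38]
    - [196, -219, 0, 0, 0, 0, 38]
    - [215, -240, 0, 0, 0, 0, 38]
    - [228, -255, 0, 0, 0, 0, 38]
    - [228, -255, 0, 0, 0, 0, 38]

```text
time_s: 22.52
tool_pos: [296.0, 301.8, 259.2]
ee_rot: [0.706, 0.709, -0.001, -0.001]
force: [-0.3, -0.1, 0.4]
gripper_width: 0.445
```

```bash
python3 -c "
from h import *
s=snap('top');save(s,'pics/t14.png',1.5);save(s,'pics/t14b.png',8,(170,130,260,200));c=snap('scene');save(c,'pics/s14.png',1.5)
P=cloud(s); hsv=cv2.cvtColor(s['image'],cv2.COLOR_RGB2HSV).astype(int)
m=(((hsv[...,0]<6)|(hsv[...,0]>174))&(hsv[...,1]>130)&(hsv[...,2]>50)); m[:, :150]=0; m[:,280:]=0
q=P[m]; print(len(q),np.median(q[q[:,2]>155],0))
hc=cv2.cvtColor(c['image'],cv2.COLOR_RGB2HSV).astype(int)
mc=(((hc[...,0]<6)|(hc[...,0]>174))&(hc[...,1]>130)&(hc[...,2]>50))&(np.arange(512)[None]>270)&(np.arange(512)[None]<340)
ys,xs=np.nonzero(mc); print('scene red rows',ys.min(),ys.max(),xs.min(),xs.max())
Q=cloud(c); q=Q[mc]; print(np.percentile(q[:,2],[5,50,95]))
for z in (168,130,126): print(z,proj(c,[553.4,72.3,z]),proj(s,[553.4,72.3,z]))
print(manip.state()['tool_pos'])"
```

```text
101 [551.5414445   70.57941987 168.60992523]
scene red rows 169 188 299 307
[nan nan nan]
168 (np.float64(303.32182538292335), np.float64(171.57920914294837)) (np.float64(211.7946793339263), np.float64(170.11661310106965))
130 (np.float64(301.8383086718483), np.float64(187.8427028935623)) (np.float64(214.1814395036593), np.float64(174.06244780575972))
126 (np.float64(301.6881065438494), np.float64(189.48385319403243)) (np.float64(214.41927288608022), np.float64(174.45566529970063))
[298.1178423  300.22834387 259.33007018]
```

View pics/t14.png

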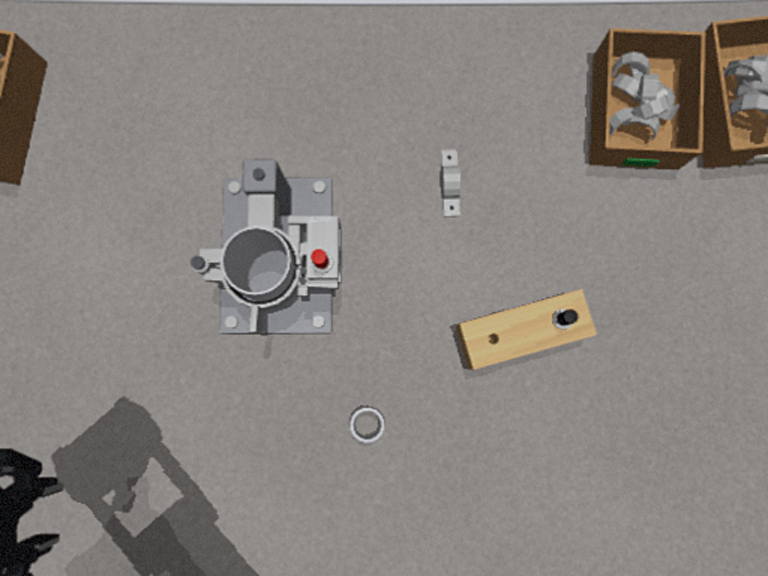

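View pics/t14b.png

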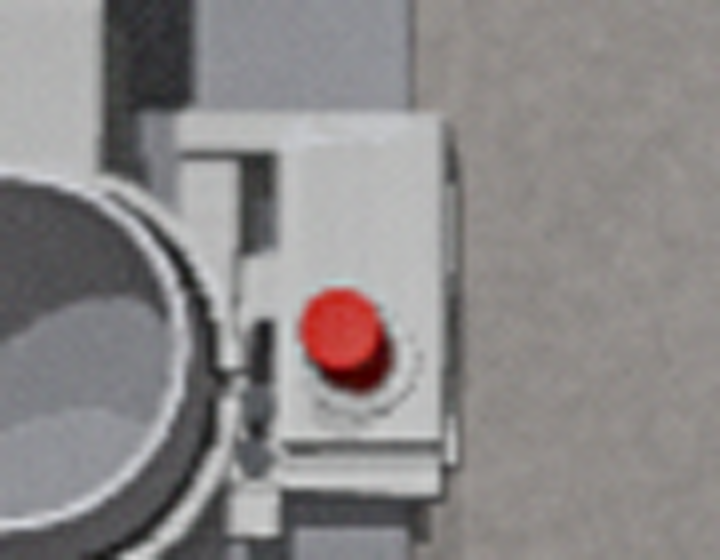

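View pics/s14.png

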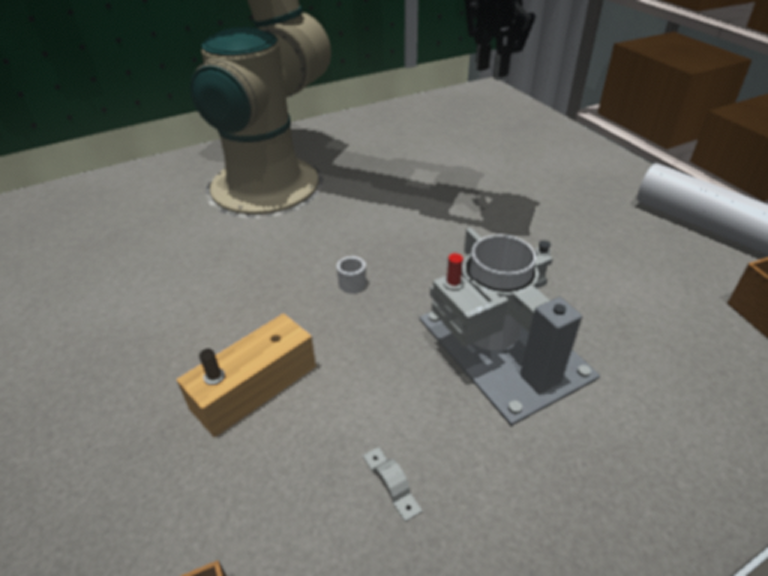

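The knob's top measures 168.6 mm against 168 expected. The collar ring lies flat on the lug at about (365,375) in the crop. The short pin, strap and coupling are where they were. I hand in.

Emit:
apply_moves:
  increments:
    - [0, 0, 0, 0, 0, 0, 38]
    - [0, 0, 0, 0, 0, 0, 38]
    - [0, 0, 0, 0, 0, 0, 38]
    - [0, 0, 0, 0, 0, 0, 38]

```text
time_s: 22.95
tool_pos: [299.1, 299.8, 260.3]
ee_rot: [0.707, 0.707, -0.0, -0.0]
force: [0.0, -0.0, 0.4]
gripper_width: 0.447
```

```bash
python3 -c "
from h import *
print(manip.close_job(), manip.state()['time_s'])"
```

```text
the job is handed in; nothing more can be done
the job is handed in; nothing more can be done
```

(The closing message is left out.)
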